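Put the baking tools back where each kind belongs

TASK

Clear up the baking nook: put the two steel things (spiral dough hook and round biscuit cutter) in the steel tray and the two silicone tools (yellow brush and red scraper) in the green tray, every one resting flat on its tray's floor and not on another thing or on the rim, the cutter still upright. Lay the wooden rolling pin in the two Vs of the white V-cradle, along it and centred end to end (its ends overhang equally). Leave the white ramekin and the blue timer where they stand.

Things in the scene. Friction and masses are not known exactly. Their poses are not given: they have to be found in the camera images.
- dough_hook: Steel spiral dough hook lying on the counter, 180 g. Origin on the axis of its shank, at the grip point, 20 mm above what it lies on; x along the shank. Round shank 14 mm thick from x = -55 to +30 mm; square collar 40 x 40 mm, 12 mm thick, at x = -42 to -30 mm; spiral 40 mm wide and high from x = +28 to +84 mm. Bare shank to grip: x = -30 to +26 mm.
- cutter: Round steel biscuit cutter standing on its ring, 80 g: ring 60 mm outside diameter, 28 mm high, with a bridge handle over it: bar 56 mm long (along x), 12 mm thick (y), from 53 to 65 mm above the underside. Origin: centre of the underside, z up.
- brush: Yellow silicone pastry brush lying flat, 60 g, 150 mm long along x from -75 to +75 mm. Handle 18 mm wide (y), 14 mm high, x = -75 to +18 mm; head 38 mm wide, 14 mm high beyond. Origin: on the underside below the handle's grip point near the balance point, z up.
- scraper: Red silicone scraper lying flat, 60 g, 150 mm long along x from -75 to +75 mm. Handle 18 mm wide (y), 14 mm high, x = -75 to +20 mm; blade 44 mm wide, 9 mm high beyond. Origin: on the underside below the handle's grip point near the balance point, z up.
- pin: Small pale wooden rolling pin, a plain round bar 32 mm in diameter, 190 mm long, 110 g; it can roll. Origin at its middle on the axis (16 mm above what it lies on), x along the axis.
- steel_tray: Bare steel open tray, outside 190 (its x) by 160 (its y) by 25 mm high, walls and floor 5 mm thick; fixed. Origin: centre of its underside, x along its long side, z up.
- green_tray: Green plastic open tray, outside 190 (its x) by 160 (its y) by 25 mm high, walls and floor 5 mm thick; fixed. Origin: centre of its underside, x along its long side, z up.
- cradle: White-painted wooden V-cradle, fixed: base 130 (its x) by 74 by 12 mm, with two 90-degree Vs, each 16 mm long, centred at x = -50 and +50 mm, nothing between them above the base. V bottoms 20 mm and rims 44 mm above the underside; rims 48 mm apart inside, 60 mm outside. A pin in them lies along x, its axis 43 mm above the underside. Origin: centre of the underside, z up.
- ramekin: Empty white ceramic ramekin, 60 mm in diameter, 40 mm high, 200 g. Origin: centre of the underside. Stands freely at the start and is not to be moved.
- timer: Round blue kitchen timer, 60 mm in diameter, 52 mm high, 200 g. Origin: centre of the underside. Stands freely at the start and is not to be moved.
Mind the look-alikes: they are no part of the job. Leave any orange look-alike of the cutter alone.

How it is judged:
By the outcome, as a careful person would: the job done as asked, in the order asked, and still so for the second after the job is handed in, with the robot touching nothing.
It also fails if it takes over 147 s, if anything falls off the work surface, if the arm or the gripper's body presses on something with over 40 N, if the wrist force passes 120 N, or if a joint passes its speed limit or range.

ROBOT

A 6-joint arm with a two-finger parallel gripper is mounted at the origin on the work surface. World frame = base frame: x ahead of the robot, y to its left, z up, the work surface at z = 0. Lengths are in m, angles in rad, forces in N, time in s.
With the tool pointing down it reaches from about 0.325 to 1 m from the base axis. Payload 5.1 kg.
Tool frame: the origin (TCP) lies at the very end of the fingers, on their centre line; the grasp point (between the pads) lies 19 mm behind it; z points along the fingers, y is the line along which they close (so a half turn about z gives the same grasp; the last joint's range is limited). The gripper opens to 85 mm and grips with 20 to 120 N. Pads are 22 mm wide; open, the fingers measure 114 mm over their backs; the gripper's body (76 mm by 85 mm) begins 54 mm behind the grasp point. The pads swing forward as they close: fully open they stand 13 mm farther back than shut.
Start: joints at [1.177, 0.124, 1.65, -0, 1.367, -0.083], TCP at [0.199, 0.619, 0.231] pointing down, gripper open.
Joint ranges: [-2.61, 2.61], [-1.02, 2.33], [0.03, 2.71], [-1.35, 4.49], [0.32, 2.68], [-2.91, 2.91]. Speed limits (rad/s): [2.57, 2.57, 3.14, 3.14, 3.14, 3.14].

INTERFACE

Orientations are given as a unit quaternion [x, y, z, w].
In Python, from cell import manip, camera, camera_model, search_frame, trace, spot_point gives the robot as it stands.
- The arm moves only by the tool apply_moves, never from a script. Its argument "series" is a list of rows, each a list of 3 entries, a list of its own where there are three numbers: the turn, a rotation vector about the tool's x, y, z in units of 5 degrees (1.0 is 5 degrees), then the shift along the tool's x, y, z in units of 30 mm (1.0 is 30 mm), then the closure, from 0 (fully open) to 1 (shut). A call has exactly 5 rows; each row is the pose to reach, as a shift and turn from the pose commanded when the call began, along the tool's axes at that moment; what a row does not reach only later rows make up. A row lasts 1/12 s, in which the tool goes at most 41.7 mm and 7.16 degrees, less where a joint would pass 70% of its speed; a pose out of reach is approached as far as the arm can. A call with a gripper value outside its range is refused whole. The fingers move at their own pace and stop on an object; "newtons" is the grip in N (left out, the last holds). Time passes only in rows, so rows that repeat a pose let the fingers close, or fill a call up. It gives the time, the measured TCP pose, the force, the opening and the grip force at its end, in the units of the state.
- manip.read_state(): the state, without advancing time (a new reading comes with each control period).
- camera(name): name is "scene" or "top" or "wrist"; returns the picture (384x512x3 uint8, red, green, blue); there is no depth.
- camera_model(name): a dict with "fov_y" (degrees; the focal length in pixels is half the picture's height over the tangent of half this angle, whatever the lens; pixels are square), "cx", "cy" (the principal point, pixels), "k1" (the pictures are not rectified: a ray, as slopes to the right and down, at radius r is drawn at 1 + k1 r^2 times it, then the intrinsics apply), "world_to_cam" (4x4, takes a point from world to camera coordinates); the wrist camera has in their place "mount" (4x4, takes a point from camera to tool coordinates, whose origin is the TCP and whose axes are the flange's). Camera axes: x right, y up, looking along -z (the intrinsics and any distortion apply to the point x, -y, -z); pixel columns grow to the right and rows downward; lengths in m; the calibration is good to about 2 mm. A picture is of the moment at which its call begins: read the wrist's pose just before it. camera_model takes no time and is no camera call.
- manip.close_job(): hands the job in; it is judged then, once.
Trained networks look in the newest picture that a camera, given by its name, has taken for a name from the list of things; names that differ only in an ending like _2 or _b are one class to them, and where a whole thing is asked for, a point or a joint stands for the part that bears it (a point fixed in the world has none). Each returns a list of dicts, best first, with "score" (0 to 1); they miss things now and then, are a little off and sometimes report something else, mostly with a low value. They report only what shows in the picture. A call takes as long as a camera call. They do not tell look-alikes from the thing itself.
- search_frame(camera, name): "position" ([x, y, z] in m, in the coordinates of the camera as it stood for that picture, good to about 4 mm: the middle of the surface that is visible of it).
- trace(camera, name): "pixels" (384x512 bool, what is visible of it).
- spot_point(camera, name): "position" ([x, y, z] in m, in the coordinates of the camera as it stood for that picture, good to about 4 mm: a listed point, or the origin of a listed thing).
The state is a dict: "clock": time; "qpos": joint angles; "joint_velocities": joint speeds; "tau": joint torques, N m; "ee_pos": TCP position; "tool_rot": TCP orientation; "contact_force": force on the tool from outside, world axes, zero at the start; "torque": the same for the moment, N m; "gripper_width": opening from 0.0 (shut) to 1.0 (fully open); "gripper_force": force on a finger pad.
Only numpy, scipy, OpenCV 4.12 (cv2) and the standard library are available. Lean on these libraries where they do the work, as an engineer would, in place of code of your own. Each camera call takes 0.05 s, during which the arm holds its last target. There are 200 camera calls.

## Working session

There is one attempt and no reset: what is moved stays moved. The work goes in short steps, Python scripts to look and compute and a tool call to move; the robot and the scene stay as the last step left them, time stands still between calls to the robot, and variables do not carry over. Pictures are saved under pics/ and viewed, at most 14 in all, crops included, and the job is handed in when it is done.

Besides the shell and the picture viewer there is one more tool, called after "Emit:" as a command line: name --argument value ..., lists and objects as JSON in quotes. apply_moves: Moves the arm, as the interface text tells. Its arguments: {"type":"object","properties":{"series":{"type":"array","items":{"type":"array"}},"newtons":{"type":"number"}},"required":["series"]}

```bash
ls; mkdir -p pics; cat > h.py <<'E'
import numpy as np, cv2
from scipy.spatial.transform import Rotation as R
from cell import manip, camera, camera_model, search_frame, trace, spot_point
def save(im,n,crop=None,s=1):
    if crop: im=im[crop[1]:crop[3],crop[0]:crop[2]]
    im=cv2.resize(im,None,fx=s,fy=s,interpolation=cv2.INTER_CUBIC)
    cv2.imwrite('pics/'+n+'.png',im[:,:,::-1])
def c2w(name,st=None):
    m=camera_model(name)
    if name=='wrist':
        T=np.eye(4);T[:3,:3]=R.from_quat(st['tool_rot']).as_matrix();T[:3,3]=st['ee_pos'];return T@np.array(m['mount']),m
    return np.linalg.inv(np.array(m['world_to_cam'])),m
def K(m):
    f=192/np.tan(np.radians(m['fov_y']/2));return f
def ray(px,T,m):
    f=K(m);d=np.array([(px[0]-m['cx'])/f,(px[1]-m['cy'])/f]);u=d.copy()
    for _ in range(30):u=d/(1+m['k1']*(u@u))
    return T[:3,3],T[:3,:3]@np.array([u[0],-u[1],-1])
def atz(px,z,T,m):
    o,d=ray(px,T,m);return o+d*(z-o[2])/d[2]
def proj(P,T,m):
    p=np.linalg.inv(T)@np.append(P,1);u=np.array([p[0],-p[1]])/-p[2];u=u*(1+m['k1']*(u@u))
    return u*K(m)+[m['cx'],m['cy']]
E
python3 - <<'E'
from h import *
np.set_printoptions(precision=3,suppress=True)
s=manip.read_state();print(s['clock'],s['ee_pos'],s['tool_rot'])
for n in('scene','top'):
    im=camera(n);save(im,n+'0',s=1.5)
    T,m=c2w(n);print(n,T[:3,3],m['fov_y'],m['k1'])
T,m=c2w('top')
for n in['dough_hook','cutter','brush','scraper','pin','steel_tray','green_tray','cradle','ramekin','timer']:
    for d in spot_point('top',n)[:3]:
        p=T@np.append(d['position'],1);print(n,round(d['score'],2),p[:3],proj(p[:3],T,m).round())
print(camera_model('wrist'))
E
```

```text
pics
0.0 [0.199 0.618 0.23 ] [ 0.155  0.988 -0.001 -0.   ]
scene [1.215 0.657 0.722] 51.025634369223766 -0.1000857517357011
top [0.154 0.034 1.493] 45.197986427022606 -0.001136812607536158
dough_hook 0.67 [ 0.349 -0.314  0.001] [358. 237.]
dough_hook 0.51 [0.43  0.001 0.021] [261. 213.]
cutter 0.72 [ 0.502  0.575 -0.   ] [ 88. 196.]
cutter 0.54 [ 0.483  0.477 -0.002] [117. 201.]
brush 0.79 [ 0.349 -0.313 -0.   ] [358. 237.]
brush 0.56 [ 0.486  0.474 -0.001] [118. 200.]
scraper 0.73 [ 0.519 -0.469 -0.001] [401. 186.]
scraper 0.62 [0.408 0.158 0.004] [213. 221.]
pin 0.88 [0.342 0.307 0.014] [166. 242.]
pin 0.16 [ 0.39  -0.158 -0.002] [310. 225.]
steel_tray 0.89 [0.556 0.296 0.001] [172. 178.]
green_tray 0.78 [ 0.633 -0.    -0.002] [260. 155.]
green_tray 0.55 [0.408 0.16  0.001] [212. 222.]
green_tray 0.34 [ 0.519 -0.469 -0.005] [401. 186.]
cradle 0.67 [ 0.559 -0.305 -0.001] [351. 175.]
ramekin 0.78 [0.405 0.157 0.003] [213. 222.]
timer 0.75 [ 0.393 -0.157 -0.004] [309. 225.]
{'fov_y': 65.6278453334834, 'cx': 253.553615077286, 'cy': 192.1076991155315, 'k1': -0.07821984829588595, 'mount': array([[ 0.001,  0.96 ,  0.28 ,  0.072],
       [ 1.   , -0.001, -0.001,  0.001],
       [-0.001,  0.28 , -0.96 , -0.144],
       [ 0.   ,  0.   ,  0.   ,  1.   ]])}
```

View pics/top0.png

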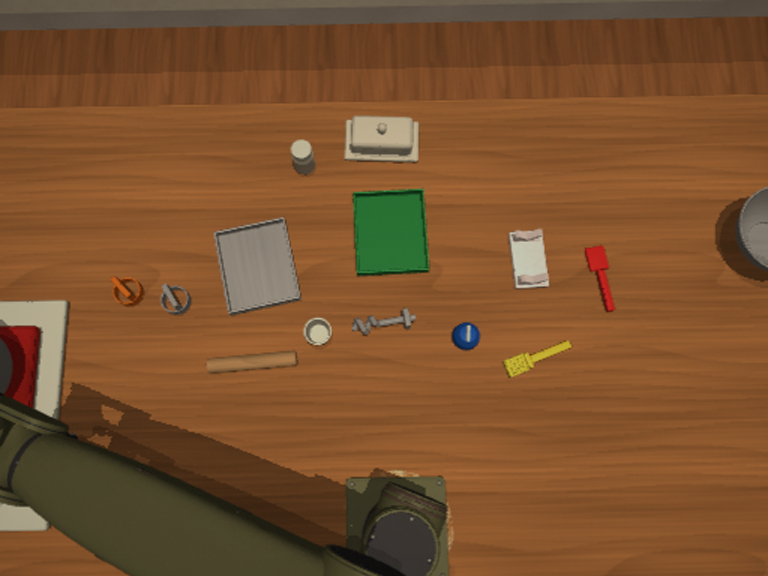

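View pics/scene0.png

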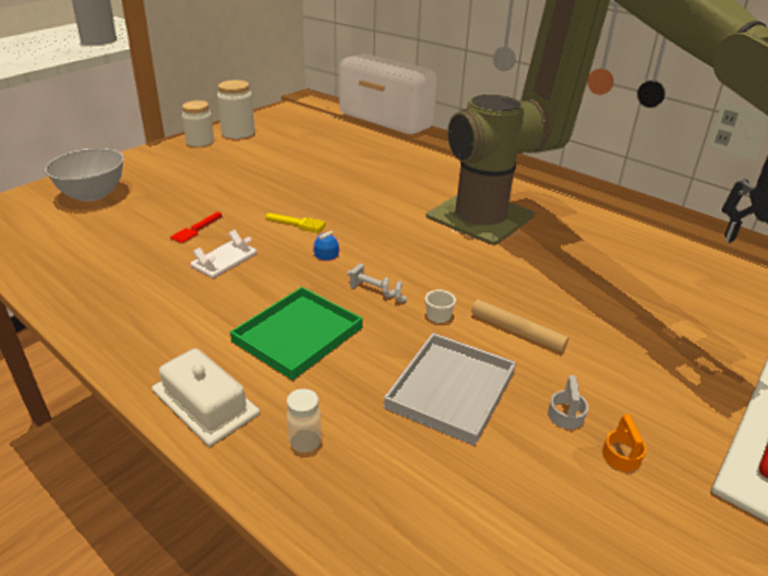

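In top0 (shown at 1.5x):
- **Cutter:** steel at about (175,298), and an orange look-alike at (127,290).
- **Hook:** (384,320), nothing similar nearby.
- **Brush:** (537,358).
- **Scraper:** (600,278).
- **Pin:** (252,362).
- **Trays:** steel (257,265), green (391,232).
- **Cradle:** (530,258).
- **Ramekin and timer:** (317,332) and (466,336).

In scene0 the steel cutter is at (569,405) and the orange one at (625,445). I choose the steel cutter at (175,298) in top0. Next I'll measure outlines and check the choice in a crop.

```bash
python3 - <<'E'
from h import *
np.set_printoptions(precision=4,suppress=True)
im=camera('top');T,m=c2w('top')
save(im,'top_crop',(60,110,430,270),2.1)
exp=dict(dough_hook=(256,213),brush=(358,238),scraper=(400,185),pin=(168,241),steel_tray=(171,177),green_tray=(260,155),cradle=(353,172),cutter=(117,199),ramekin=(212,221),timer=(310,224))
zt=dict(dough_hook=.02,brush=.014,scraper=.011,pin=.016,steel_tray=.025,green_tray=.025,cradle=.012,cutter=.03,ramekin=.04,timer=.03)
for n,e in exp.items():
    b=None
    for d in trace('top',n):
        ys,xs=np.nonzero(d['pixels'])
        if len(xs)<20: continue
        c=(xs.mean(),ys.mean())
        if np.hypot(c[0]-e[0],c[1]-e[1])<12: b=(d['score'],xs,ys);break
    if b is None: print(n,'none');continue
    P=np.array([atz((x,y),zt[n],T,m)[:2] for x,y in zip(b[1],b[2])])
    r=cv2.minAreaRect((P*1000).astype(np.float32))
    ce=P.mean(0);u,s,v=np.linalg.svd(P-ce,full_matrices=False)
    t=(P-ce)@v[0]
    print(n,round(b[0],2),len(P),'mean',ce,'rect',np.array(r[0])/1000,r[1],r[2],'axis deg',np.degrees(np.arctan2(v[0][1],v[0][0])),'ext',t.min(),t.max())
E
```

```text
dough_hook 0.77 282 mean [0.4263 0.017 ] rect [0.4243 0.018 ] (43.23810577392578, 136.272216796875) 11.577132225036621 axis deg -81.18928774755321 ext -0.06935786549333316 0.06675456618652607
brush 0.88 328 mean [ 0.3402 -0.2966] rect [ 0.3449 -0.3123] (36.23778533935547, 147.05239868164062) 18.71552276611328 axis deg 111.06096395336219 ext -0.09011050780941628 0.05760973098452938
scraper 0.9 333 mean [ 0.5325 -0.4625] rect [ 0.5169 -0.4637] (143.6665496826172, 42.51028823852539) 8.391797065734863 axis deg -170.12027973549436 ext -0.05636053366992175 0.08758587288657363
pin 0.84 562 mean [0.3457 0.2983] rect [0.3441 0.3006] (34.6567268371582, 194.18519592285156) 5.432666778564453 axis deg 94.74327781760333 ext -0.09453661482400609 0.09950583783933963
steel_tray 0.81 2755 mean [0.5553 0.2954] rect [0.5565 0.2951] (194.33128356933594, 163.48684692382812) 12.088088035583496 axis deg -169.36497789560343 ext -0.09886650460938072 0.09749210950076552
green_tray 0.61 2655 mean [ 0.6274 -0.0018] rect [ 0.6304 -0.0003] (198.71466064453125, 161.92715454101562) 2.293527603149414 axis deg -178.89013840432085 ext -0.10310896608563887 0.09705906752711731
cradle none
cutter 0.56 296 mean [0.4816 0.4692] rect [0.481  0.4679] (66.74103546142578, 63.24247741699219) 88.99988555908203 axis deg -128.07957820416547 ext -0.040634072039625775 0.03683356746847856
ramekin 0.68 272 mean [0.4049 0.1588] rect [0.4048 0.1594] (54.37064743041992, 55.29958724975586) 89.91732025146484 axis deg -164.59716464804703 ext -0.029744742323643075 0.029576206341215387
timer 0.55 259 mean [ 0.3908 -0.1567] rect [ 0.3914 -0.157 ] (54.65251922607422, 55.08020782470703) 89.01998901367188 axis deg 161.2883315985911 ext -0.029636466295480387 0.02819058745882653
```

View pics/top_crop.png

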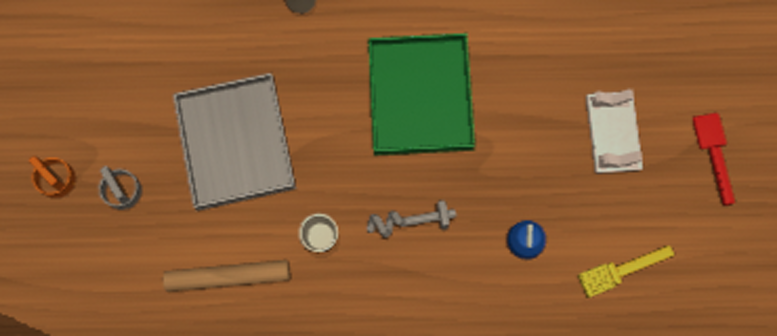

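The crop shows the steel cutter at (120,187) and the orange one beside it at (52,177), so the choice holds. Hook is at about (412,218), with its spiral pointing left (+y). Now a planner for the move numbers.

```bash
cat > pl.py <<'E'
from h import *
np.set_printoptions(precision=4,suppress=True)
def rot(psi):
    c,s=np.cos(np.radians(psi)),np.sin(np.radians(psi))
    return np.array([[c,s,0],[s,-c,0],[0,0,-1.]])
def psi_of(Rm): return np.degrees(np.arctan2(Rm[1,0],Rm[0,0]))
def plan(wps,st=None,start=None,dmax=.195,amax=34):
    """prints, per call, turn and shift (units) for the final row; wps: (x,y,z,psi)"""
    if start is None:
        st=st or manip.read_state();p=np.array(st['ee_pos']);Rm=R.from_quat(st['tool_rot']).as_matrix()
    else: p=np.array(start[:3]);Rm=rot(start[3])
    for w in wps:
        q=np.array(w[:3]);a=psi_of(Rm);da=w[3]-a;da=(da+180)%360-180
        n=int(max(1,np.ceil(np.linalg.norm(q-p)/dmax),np.ceil(abs(da)/amax)))
        p0=p.copy()
        for i in range(1,n+1):
            tp=p0+(q-p0)*i/n;tR=rot(a+da*i/n)
            sh=np.round(Rm.T@(tp-p)/.03,2);tu=np.round(np.degrees(R.from_matrix(Rm.T@tR).as_rotvec())/5,2)
            print(w if i==n else '  ..','turn',tu.tolist(),'shift',sh.tolist())
            p=p+Rm@(sh*.03);Rm=Rm@R.from_rotvec(np.radians(tu*5)).as_matrix()
E
python3 -c "
from pl import *
plan([(.425,.005,.17,97)])"
```

```text
.. turn [0.0, 0.0, 3.26] shift [-3.36, -4.29, 0.51]
  .. turn [0.0, 0.0, 3.26] shift [-4.43, -3.18, 0.51]
  .. turn [0.0, -0.0, 3.26] shift [-5.14, -1.81, 0.51]
(0.425, 0.005, 0.17, 97) turn [0.0, -0.0, 3.26] shift [-5.45, -0.29, 0.51]
```

Emit:
apply_moves --series '[[[0,0,3.26],[-3.36,-4.29,0.51],0],[[0,0,3.26],[-3.36,-4.29,0.51],0],[[0,0,3.26],[-3.36,-4.29,0.51],0],[[0,0,3.26],[-3.36,-4.29,0.51],0],[[0,0,3.26],[-3.36,-4.29,0.51],0]]' --newtons 60

```text
clock: 1.57
ee_pos: [0.2563, 0.4602, 0.2142]
tool_rot: [0.295, 0.955, -0.002, 0.0]
contact_force: [0.2, 1.4, -1.1]
gripper_width: 1.0
gripper_force: 0.0
```

Emit:
apply_moves --series '[[[0,0,3.26],[-4.43,-3.18,0.51],0],[[0,0,3.26],[-4.43,-3.18,0.51],0],[[0,0,3.26],[-4.43,-3.18,0.51],0],[[0,0,3.26],[-4.43,-3.18,0.51],0],[[0,0,3.26],[-4.43,-3.18,0.51],0]]'

```text
clock: 1.98
ee_pos: [0.3133, 0.3073, 0.1999]
tool_rot: [0.429, 0.904, -0.001, 0.001]
contact_force: [0.6, 0.4, -1.0]
gripper_width: 0.997
gripper_force: 0.0
```

Emit:
apply_moves --series '[[[0,0,3.26],[-5.14,-1.81,0.51],0],[[0,0,3.26],[-5.14,-1.81,0.51],0],[[0,0,3.26],[-5.14,-1.81,0.51],0],[[0,0,3.26],[-5.14,-1.81,0.51],0],[[0,0,3.26],[-5.14,-1.81,0.51],0]]'

```text
clock: 2.4
ee_pos: [0.37, 0.1538, 0.1851]
tool_rot: [0.553, 0.833, -0.001, 0.001]
contact_force: [-0.3, 0.5, -0.2]
gripper_width: 1.0
gripper_force: 0.0
```

Emit:
apply_moves --series '[[[0,0,3.26],[-5.45,-0.29,0.51],0],[[0,0,3.26],[-5.45,-0.29,0.51],0],[[0,0,3.26],[-5.45,-0.29,0.51],0],[[0,0,3.26],[-5.45,-0.29,0.51],0],[[0,0,3.26],[-5.45,-0.29,0.51],0]]'

```text
clock: 2.82
ee_pos: [0.4267, 0.0003, 0.1702]
tool_rot: [0.665, 0.747, -0.001, 0.001]
contact_force: [-0.1, 0.3, 0.7]
gripper_width: 0.997
gripper_force: 0.0
```

```bash
cat >> pl.py <<'E'
def look(n,z,name,thr=.3,s=1):
    st=manip.read_state();im=camera('wrist');T,m=c2w('wrist',st)
    if name: save(im,name,s=s)
    print('tcp',np.array(st['ee_pos']),'psi',psi_of(R.from_quat(st['tool_rot']).as_matrix()))
    for d in spot_point('wrist',n)[:2]:
        p=(T@np.append(d['position'],1))[:3];print(n,'spot',round(d['score'],2),p,proj(p,T,m).round())
    for d in trace('wrist',n)[:2]:
        if d['score']<thr: continue
        ys,xs=np.nonzero(d['pixels'])
        P=np.array([atz((x,y),z,T,m)[:2] for x,y in zip(xs[::3],ys[::3])])
        r=cv2.minAreaRect((P*1000).astype(np.float32));ce=P.mean(0);v=np.linalg.svd(P-ce,full_matrices=False)[2][0]
        t=(P-ce)@v
        print(' trace',round(d['score'],2),'px',xs.mean().round(),ys.mean().round(),'box',xs.min(),ys.min(),xs.max(),ys.max(),'mean',ce,'rect',np.array(r[0])/1000,np.round(r[1],1),round(r[2],1),'axis',np.degrees(np.arctan2(v[1],v[0])).round(1),'ext',t.min(),t.max())
        # centre line of the slices along the axis
        w=np.array([-v[1],v[0]])
        for a in np.arange(-.1,.1,.01):
            k=(t>=a)&(t<a+.01)
            if k.sum()>5:
                o=(P[k]-ce)@w;print('   t %.3f mid %.4f width %.4f'%(a+.005,(o.max()+o.min())/2,np.ptp(o)))
    return st,im,T,m
E
python3 -c "
from pl import *
look('dough_hook',.02,'w1')"
```

```text
tcp [0.4267 0.0003 0.1702] psi 96.61705378566609
dough_hook spot 0.82 [0.431  0.003  0.0228] [258. 178.]
 trace 0.74 px 256.0 160.0 box 234 90 277 227 mean [0.4273 0.0181] rect [0.4269 0.0175] [ 42.1 139.1] 8.0 axis -82.5 ext -0.06897022722654583 0.07011981523356872
   t -0.065 mid 0.0046 width 0.0237
   t -0.055 mid 0.0006 width 0.0335
   t -0.045 mid -0.0062 width 0.0299
   t -0.035 mid -0.0024 width 0.0338
   t -0.025 mid 0.0062 width 0.0226
   t -0.015 mid 0.0027 width 0.0198
   t -0.005 mid -0.0009 width 0.0130
   t 0.005 mid -0.0015 width 0.0122
   t 0.015 mid -0.0011 width 0.0131
   t 0.025 mid -0.0002 width 0.0133
   t 0.035 mid -0.0009 width 0.0311
   t 0.045 mid 0.0001 width 0.0376
   t 0.055 mid -0.0000 width 0.0421
   t 0.065 mid 0.0010 width 0.0381
```

View pics/w1.png

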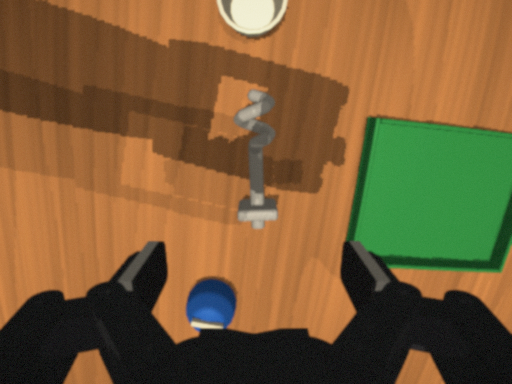

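In w1 the hook's bare shank is centred at about (257,175), collar at (257,210), spiral at (255,110); ramekin is at the top, timer at (211,303), green tray to the right. Going in.

```bash
python3 -c "
from pl import *
plan([(.429,.003,.05,98),(.429,.003,.003,98)])"
```

```text
(0.429, 0.003, 0.05, 98) turn [-0.0, -0.01, -0.21] shift [-0.09, 0.11, 4.01]
(0.429, 0.003, 0.003, 98) turn [-0.0, 0.0, -0.0] shift [0.0, 0.01, 1.56]
```

Emit:
apply_moves --series '[[[0,0,-0.21],[-0.09,0.11,1.3],0],[[0,0,-0.21],[-0.09,0.11,2.6],0],[[0,0,-0.21],[-0.09,0.11,4.0],0],[[0,0,-0.21],[-0.09,0.11,4.0],0],[[0,0,-0.21],[-0.09,0.11,4.0],0]]'

```text
clock: 3.38
ee_pos: [0.4264, 0.0043, 0.0484]
tool_rot: [0.655, 0.756, -0.002, -0.003]
contact_force: [0.0, 0.1, 2.0]
gripper_width: 0.994
gripper_force: 0.0
```

Emit:
apply_moves --series '[[[0,0,0],[0,0,0.8],0],[[0,0,0],[0,0,1.56],0],[[0,0,0],[0,0,1.56],0],[[0,0,0],[0,0,1.56],1],[[0,0,0],[0,0,1.56],1]]'

```text
clock: 3.8
ee_pos: [0.431, 0.0028, 0.0063]
tool_rot: [0.655, 0.755, 0.001, 0.002]
contact_force: [0.3, 0.4, -0.1]
gripper_width: 0.75
gripper_force: 0.0
```

Emit:
apply_moves --series '[[[0,0,0],[0,0,0],1],[[0,0,0],[0,0,0],1],[[0,0,0],[0,0,0],1],[[0,0,0],[0,0,0],1],[[0,0,0],[0,0,0],1]]'

```text
clock: 4.22
ee_pos: [0.4296, 0.0026, 0.0043]
tool_rot: [0.656, 0.755, 0.001, 0.001]
contact_force: [-0.0, -0.6, 4.5]
gripper_width: 0.138
gripper_force: 58.5
```

Emit:
apply_moves --series '[[[0,0,0],[0,0,0],1],[[0,0,0],[0,0,0],1],[[0,0,0],[0,0,0],1],[[0,0,0],[0,0,0],1],[[0,0,0],[0,0,0],1]]'

```text
clock: 4.63
ee_pos: [0.4297, 0.0026, 0.0043]
tool_rot: [0.656, 0.755, 0.001, 0.001]
contact_force: [-0.7, 0.5, 5.9]
gripper_width: 0.143
gripper_force: 58.6
```

Emit:
apply_moves --series '[[[0,0,0],[0,0,-0.6],1],[[0,0,0],[0,0,-1.6],1],[[0,0,0],[0,0,-2.6],1],[[0,0,0],[0,0,-3.6],1],[[0,0,0],[0,0,-4.5],1]]'

```text
clock: 5.05
ee_pos: [0.428, 0.0026, 0.1391]
tool_rot: [0.656, 0.755, -0.0, -0.0]
contact_force: [0.8, -0.5, -2.6]
gripper_width: 0.139
gripper_force: 58.7
```

```bash
python3 -c "
from pl import *
plan([(.5485,.257,.14,10.8)],amax=30)"
```

```text
.. turn [-0.01, 0.0, 5.82] shift [2.61, 1.72, -0.01]
  .. turn [-0.0, 0.0, 5.81] shift [3.12, 0.24, -0.01]
(0.5485, 0.257, 0.14, 10.8) turn [0.0, 0.0, 5.82] shift [2.84, -1.31, -0.01]
```

Emit:
apply_moves --series '[[[0,0,1.2],[0.52,0.34,0],1],[[0,0,2.4],[1.04,0.68,0],1],[[0,0,3.6],[1.56,1.03,0],1],[[0,0,4.8],[2.1,1.4,0],1],[[0,0,5.82],[2.61,1.72,0],1]]'

```text
clock: 5.47
ee_pos: [0.4684, 0.0881, 0.1373]
tool_rot: [0.826, 0.564, -0.001, -0.0]
contact_force: [0.4, -0.6, -1.5]
gripper_width: 0.14
gripper_force: 59.0
```

Emit:
apply_moves --series '[[[0,0,1.2],[0.62,0.05,0],1],[[0,0,2.4],[1.25,0.1,0],1],[[0,0,3.6],[1.9,0.15,0],1],[[0,0,4.8],[2.5,0.2,0],1],[[0,0,5.81],[3.12,0.24,0],1]]'

```text
clock: 5.88
ee_pos: [0.5086, 0.1727, 0.1369]
tool_rot: [0.941, 0.339, -0.001, -0.0]
contact_force: [0.6, 1.0, -1.8]
gripper_width: 0.139
gripper_force: 58.9
```

Emit:
apply_moves --series '[[[0,0,1.3],[0.7,-0.33,0],1],[[0,0,2.7],[1.4,-0.65,0],1],[[0,0,4.1],[2.1,-1.0,0],1],[[0,0,5.82],[2.84,-1.31,0],1],[[0,0,5.82],[2.84,-1.31,0],1]]'

```text
clock: 6.3
ee_pos: [0.5499, 0.2597, 0.1372]
tool_rot: [0.996, 0.093, -0.0, -0.0]
contact_force: [-0.5, -0.9, -1.7]
gripper_width: 0.138
gripper_force: 58.9
```

```bash
python3 -c "
from pl import *
look('steel_tray',.025,'w2')
st=manip.read_state();T,m=c2w('wrist',st)
for d in trace('wrist','dough_hook')[:1]:
    ys,xs=np.nonzero(d['pixels']);print(d['score'],xs.min(),xs.max(),ys.min(),ys.max())
"|grep -v ' t '
```

```text
tcp [0.5499 0.2597 0.1372] psi 10.656474095382496
steel_tray spot 0.64 [0.5559 0.2902 0.0015] [225. 170.]
 trace 0.74 px 29.0 215.0 box 0 177 67 256 mean [0.4826 0.4701] rect [0.4829 0.4755] [ 60.5 100.1] 39.2 axis 141.8 ext -0.04578673758825964 0.05728072738937537
 trace 0.66 px 202.0 150.0 box 115 52 309 266 mean [0.5723 0.3115] rect [0.5609 0.2965] [190.6 160.4] 12.1 axis 176.2 ext -0.10019972629602093 0.12214780118000383
0.96 206 301 74 333
```

View pics/w2.png

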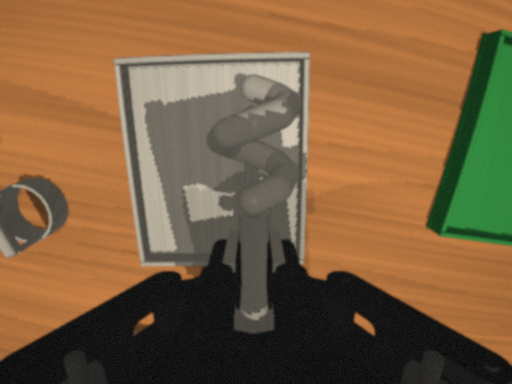

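In w2 the hook is held straight over the tray, with its spiral at about (255,140). The tray rim runs from (118,60) to (308,265), and the steel cutter is at (32,215). Lowering into the right-hand half.

```bash
python3 -c "
from pl import *
plan([(.5523,.258,.06,12),(.5523,.258,.0095,12)])"
```

```text
(0.5523, 0.258, 0.06, 12) turn [0.01, 0.03, -0.23] shift [0.14, -0.03, 2.57]
(0.5523, 0.258, 0.0095, 12) turn [-0.0, -0.0, -0.0] shift [0.0, 0.0, 1.68]
```

Emit:
apply_moves --series '[[[0,0,-0.23],[0.14,-0.03,0.6],1],[[0,0,-0.23],[0.14,-0.03,1.3],1],[[0,0,-0.23],[0.14,-0.03,2.0],1],[[0,0,-0.23],[0.14,-0.03,2.57],1],[[0,0,-0.23],[0.14,-0.03,2.57],1]]'

```text
clock: 6.92
ee_pos: [0.5496, 0.2565, 0.0563]
tool_rot: [0.995, 0.104, -0.004, 0.001]
contact_force: [-1.2, 0.6, -2.6]
gripper_width: 0.147
gripper_force: 58.9
```

Emit:
apply_moves --series '[[[0,0,0],[0,0,0.5],1],[[0,0,0],[0,0,1.0],1],[[0,0,0],[0,0,1.4],1],[[0,0,0],[0,0,1.68],1],[[0,0,0],[0,0,1.68],1]]'

```text
clock: 7.33
ee_pos: [0.5531, 0.2583, 0.0102]
tool_rot: [0.995, 0.104, -0.0, 0.0]
contact_force: [0.2, 0.4, -1.6]
gripper_width: 0.141
gripper_force: 59.8
```

Emit:
apply_moves --series '[[[0,0,0],[0,0,0],1],[[0,0,0],[0,0,0],0.6],[[0,0,0],[0,0,0],0.6],[[0,0,0],[0,0,0],0.6],[[0,0,0],[0,0,0],0.6]]'

```text
clock: 7.75
ee_pos: [0.5538, 0.2588, 0.0116]
tool_rot: [0.995, 0.104, 0.001, -0.0]
contact_force: [0.4, -0.7, -0.1]
gripper_width: 0.4
gripper_force: 0.0
```

Emit:
apply_moves --series '[[[0,0,0],[0,0,-0.5],0.6],[[0,0,0],[0,0,-1.2],0.6],[[0,0,0],[0,0,-2.2],0.6],[[0,0,0],[0,0,-3.2],0.6],[[0,0,0],[0,0,-4.2],0.3]]'

```text
clock: 8.17
ee_pos: [0.553, 0.2586, 0.1382]
tool_rot: [0.995, 0.104, -0.0, 0.0]
contact_force: [0.8, 0.6, 0.0]
gripper_width: 0.53
gripper_force: 0.0
```

```bash
python3 -c "
from pl import *
look('dough_hook',.025,None)
look('cutter',.059,None)
plan([(.483,.475,.2,38)])
"
```

```text
tcp [0.553  0.2586 0.1382] psi 11.950496336676542
dough_hook spot 0.64 [0.5566 0.2565 0.0307] [258. 186.]
dough_hook spot 0.2 [ 0.4066  0.1608 -0.0015] [311. 318.]
 trace 0.64 px 255.0 170.0 box 229 90 276 246 mean [0.5673 0.2619] rect [0.5656 0.2625] [141.   42.2] 12.0 axis -169.2 ext -0.06898912546000699 0.0721428337188274
   t -0.065 mid 0.0037 width 0.0241
   t -0.055 mid 0.0005 width 0.0324
   t -0.045 mid -0.0052 width 0.0344
   t -0.035 mid -0.0023 width 0.0368
   t -0.025 mid 0.0060 width 0.0240
   t -0.015 mid 0.0022 width 0.0198
   t -0.005 mid -0.0009 width 0.0132
   t 0.005 mid -0.0007 width 0.0134
   t 0.015 mid -0.0009 width 0.0144
   t 0.025 mid -0.0007 width 0.0147
   t 0.035 mid -0.0000 width 0.0340
   t 0.045 mid 0.0002 width 0.0398
   t 0.055 mid 0.0004 width 0.0422
   t 0.065 mid 0.0009 width 0.0395
   t 0.075 mid -0.0008 width 0.0095
tcp [0.5556 0.2595 0.1412] psi 11.949732383925587
cutter spot 0.9 [0.4849 0.4745 0.0005] [ 41. 204.]
 trace 0.96 px 29.0 215.0 box 0 178 68 256 mean [0.5007 0.4454] rect [0.501  0.4499] [51.6 87.8] 40.2 axis 140.7 ext -0.040749002317305306 0.04918515499307904
   t -0.035 mid 0.0020 width 0.0385
   t -0.025 mid 0.0015 width 0.0480
   t -0.015 mid 0.0000 width 0.0513
   t -0.005 mid -0.0023 width 0.0529
   t 0.005 mid -0.0039 width 0.0528
   t 0.015 mid -0.0022 width 0.0450
   t 0.025 mid 0.0012 width 0.0360
   t 0.035 mid 0.0041 width 0.0256
   t 0.045 mid 0.0061 width 0.0166
  .. turn [0.0, 0.03, -2.61] shift [-0.39, -3.77, -1.08]
(0.483, 0.475, 0.2, 38) turn [0.0, -0.0, -2.6] shift [0.48, -3.76, -1.07]
```

Emit:
apply_moves --series '[[[0,0,-0.6],[-0.1,-0.9,-0.5],0],[[0,0,-1.2],[-0.2,-1.8,-1.08],0],[[0,0,-1.9],[-0.3,-2.8,-1.08],0],[[0,0,-2.6],[-0.39,-3.77,-1.08],0],[[0,0,-2.6],[-0.39,-3.77,-1.08],0]]'

```text
clock: 8.88
ee_pos: [0.516, 0.3703, 0.1674]
tool_rot: [0.976, 0.219, -0.001, -0.001]
contact_force: [-0.3, -0.4, -0.3]
gripper_width: 0.997
gripper_force: 0.0
```

Emit:
apply_moves --series '[[[0,0,-2.6],[0.48,-3.76,-1.07],0],[[0,0,-2.6],[0.48,-3.76,-1.07],0],[[0,0,-2.6],[0.48,-3.76,-1.07],0],[[0,0,-2.6],[0.48,-3.76,-1.07],0],[[0,0,-2.6],[0.48,-3.76,-1.07],0]]'

```text
clock: 9.3
ee_pos: [0.4829, 0.476, 0.1998]
tool_rot: [0.945, 0.326, -0.001, 0.001]
contact_force: [-0.5, 0.3, -0.6]
gripper_width: 0.999
gripper_force: 0.0
```

```bash
python3 -c "
from pl import *
look('cutter',.0,'w3')
"|grep -v ' t '
```

```text
tcp [0.4829 0.476  0.1998] psi 38.06673768119065
cutter spot 0.79 [0.4839 0.4737 0.0012] [256. 169.]
cutter spot 0.71 [0.5077 0.5773 0.0006] [196.  96.]
 trace 0.75 px 258.0 176.0 box 231 145 285 209 mean [0.4782 0.4668] rect [0.4801 0.4681] [69.6 65.3] 75.9 axis -145.8 ext -0.03716029194472629 0.04128616779325542
 trace 0.74 px 185.0 95.0 box 161 63 220 126 mean [0.5002 0.5881] rect [0.5023 0.5827] [65.3 66.3] 6.1 axis -127.6 ext -0.03600884935713436 0.03397462237363187
```

View pics/w3.png

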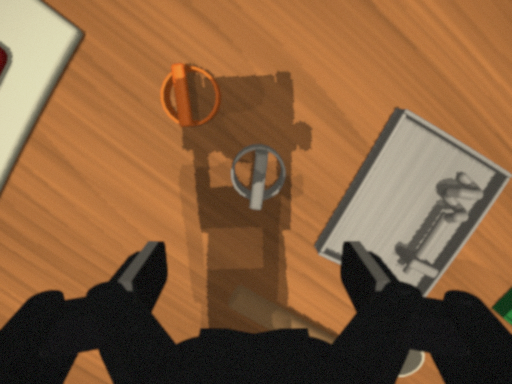

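In w3 the steel cutter is at (258,175), with its bar from (262,152) to (257,208). The orange look-alike is apart at (190,95), and the hook lies inside the tray at (438,225), clear of the rim.

```bash
python3 -c "
from pl import *
st=manip.read_state();T,m=c2w('wrist',st)
for p,z in(((262,152),.065),((257,208),.065),((258,172),.028)): print(atz(p,z,T,m))
plan([(.4835,.474,.10,33),(.4835,.474,.041,33)])
"
```

```text
[0.511  0.4861 0.065 ]
[0.4645 0.4555 0.065 ]
[0.4875 0.4717 0.028 ]
(0.4835, 0.474, 0.1, 33) turn [0.01, 0.04, 0.97] shift [0.01, -0.02, 3.31]
(0.4835, 0.474, 0.041, 33) turn [-0.0, -0.0, 0.0] shift [0.0, 0.0, 1.97]
```

Emit:
apply_moves --series '[[[0,0,0.97],[0.04,0.11,1.2],0],[[0,0,0.97],[0.04,0.11,2.4],0],[[0,0,0.97],[0.04,0.11,3.31],0],[[0,0,0.97],[0.04,0.11,3.31],0],[[0,0,0.97],[0.04,0.11,3.31],0]]'

```text
clock: 9.87
ee_pos: [0.486, 0.4709, 0.0992]
tool_rot: [0.959, 0.284, -0.003, 0.001]
contact_force: [-0.2, -0.9, 0.6]
gripper_width: 1.0
gripper_force: 0.0
```

Emit:
apply_moves --series '[[[0,0,0],[0,0,0.7],0],[[0,0,0],[0,0,1.4],0],[[0,0,0],[0,0,1.97],0],[[0,0,0],[0,0,1.97],0],[[0,0,0],[0,0,1.97],1]]'

```text
clock: 10.28
ee_pos: [0.4878, 0.4735, 0.0445]
tool_rot: [0.959, 0.284, 0.001, -0.0]
contact_force: [0.1, -0.8, 0.6]
gripper_width: 0.886
gripper_force: 0.0
```

Emit:
apply_moves --series '[[[0,0,0],[0,0,0],1],[[0,0,0],[0,0,0],1],[[0,0,0],[0,0,0],1],[[0,0,0],[0,0,0],1],[[0,0,0],[0,0,0],1]]'

```text
clock: 10.7
ee_pos: [0.4872, 0.4736, 0.0438]
tool_rot: [0.959, 0.285, 0.001, -0.0]
contact_force: [1.6, -2.6, 1.4]
gripper_width: 0.146
gripper_force: 1.8
```

Emit:
apply_moves --series '[[[0,0,0],[0,0,0],1],[[0,0,0],[0,0,0],1],[[0,0,0],[0,0,0],1],[[0,0,0],[0,0,0],1],[[0,0,0],[0,0,0],1]]'

```text
clock: 11.12
ee_pos: [0.4874, 0.4737, 0.0438]
tool_rot: [0.959, 0.285, 0.001, -0.0]
contact_force: [0.2, -0.8, 4.8]
gripper_width: 0.124
gripper_force: 59.4
```

Emit:
apply_moves --series '[[[0,0,0],[0,0,-0.6],1],[[0,0,0],[0,0,-1.4],1],[[0,0,0],[0,0,-2.2],1],[[0,0,0],[0,0,-3.0],1],[[0,0,0],[0,0,-3.0],1]]'

```text
clock: 11.53
ee_pos: [0.4889, 0.4752, 0.1384]
tool_rot: [0.959, 0.285, 0.004, -0.002]
contact_force: [0.2, 0.1, 1.2]
gripper_width: 0.126
gripper_force: 58.6
```

```bash
python3 -c "
from pl import *
plan([(.551,.333,.131,33),(.551,.333,.07,33),(.551,.333,.047,33)],dmax=.15)
"
```

```text
.. turn [-0.01, -0.09, 0.01] shift [-0.43, 2.55, 0.12]
(0.551, 0.333, 0.131, 33) turn [-0.0, -0.0, 0.01] shift [-0.42, 2.55, 0.12]
(0.551, 0.333, 0.07, 33) turn [-0.0, -0.0, -0.0] shift [-0.01, 0.0, 2.03]
(0.551, 0.333, 0.047, 33) turn [-0.0, -0.0, -0.0] shift [0.0, 0.0, 0.77]
```

Emit:
apply_moves --series '[[[0,0,0],[-0.1,0.6,0],1],[[0,0,0],[-0.2,1.2,0],1],[[0,0,0],[-0.3,1.8,0],1],[[0,0,0],[-0.4,2.4,0],1],[[0,0,0],[-0.43,2.55,0],1]]'

```text
clock: 11.95
ee_pos: [0.5177, 0.3996, 0.1306]
tool_rot: [0.959, 0.284, -0.002, 0.001]
contact_force: [0.0, -0.1, -1.2]
gripper_width: 0.123
gripper_force: 58.6
```

Emit:
apply_moves --series '[[[0,0,0],[-0.1,0.6,0],1],[[0,0,0],[-0.2,1.2,0],1],[[0,0,0],[-0.3,1.8,0],1],[[0,0,0],[-0.42,2.55,0],1],[[0,0,0],[-0.42,2.55,0],1]]'

```text
clock: 12.37
ee_pos: [0.5495, 0.3285, 0.1313]
tool_rot: [0.959, 0.284, -0.001, 0.001]
contact_force: [0.1, -1.1, -1.6]
gripper_width: 0.127
gripper_force: 58.7
```

Emit:
apply_moves --series '[[[0,0,0],[0,0,0.5],1],[[0,0,0],[0,0,1.0],1],[[0,0,0],[0,0,1.5],1],[[0,0,0],[0,0,2.0],1],[[0,0,0],[0,0,2.0],1]]'

```text
clock: 12.78
ee_pos: [0.5453, 0.3303, 0.0667]
tool_rot: [0.958, 0.285, -0.005, 0.001]
contact_force: [0.2, 0.2, -1.5]
gripper_width: 0.127
gripper_force: 58.7
```

```bash
python3 -c "
from pl import *
plan([(.551,.3325,.0495,33)])
"
```

```text
(0.551, 0.3325, 0.0495, 33) turn [-0.01, 0.11, 0.03] shift [0.2, 0.04, 0.57]
```

Emit:
apply_moves --series '[[[0,0,0],[0.02,0,0.3],1],[[0,0,0],[0.03,0,0.6],1],[[0,0,0],[0.03,0,0.8],1],[[0,0,0],[0.03,0,0.8],1],[[0,0,0],[0.03,0,0.8],1]]'

```text
clock: 13.2
ee_pos: [0.5502, 0.332, 0.0492]
tool_rot: [0.959, 0.285, 0.0, -0.0]
contact_force: [0.5, -0.3, -0.9]
gripper_width: 0.124
gripper_force: 58.7
```

```bash
python3 -c "
from pl import *
s=manip.read_state();print(np.array(s['ee_pos']),s['contact_force'])"
```

```text
[0.5502 0.332  0.0492] [ 0.4779 -0.279  -0.8505]
```

Emit:
apply_moves --series '[[[0,0,0],[0,0,0],0.65],[[0,0,0],[0,0,0],0.65],[[0,0,0],[0,0,0],0.65],[[0,0,0],[0,0,0],0.65],[[0,0,0],[0,0,0],0.65]]'

```text
clock: 13.62
ee_pos: [0.5499, 0.3317, 0.049]
tool_rot: [0.959, 0.285, 0.0, -0.0]
contact_force: [-0.2, -0.1, 1.3]
gripper_width: 0.349
gripper_force: 0.0
```

Emit:
apply_moves --series '[[[0,0,0],[0,0,-0.5],0.65],[[0,0,0],[0,0,-1.3],0.65],[[0,0,0],[0,0,-2.5],0.5],[[0,0,0],[0,0,-3.8],0],[[0,0,0],[0,0,-5],0]]'

```text
clock: 14.03
ee_pos: [0.5497, 0.3317, 0.2021]
tool_rot: [0.959, 0.285, 0.001, -0.0]
contact_force: [0.8, 0.3, -0.9]
gripper_width: 0.767
gripper_force: 0.0
```

```bash
python3 -c "
from pl import *
look('cutter',.0,'w4')
plan([(.348,-.312,.17,110)])
"|grep -v ' t '
```

```text
tcp [0.5497 0.3317 0.2021] psi 33.09400104778599
cutter spot 0.93 [0.5468 0.3339 0.0044] [252. 170.]
cutter spot 0.64 [0.5076 0.576  0.0002] [56. 85.]
 trace 0.98 px 36.0 82.0 box 0 53 77 113 mean [0.4974 0.5997] rect [0.4987 0.5964] [68.4 93.3] 31.1 axis -71.7 ext -0.04831923884701063 0.05069994835469074
 trace 0.88 px 254.0 178.0 box 226 146 281 212 mean [0.5387 0.3259] rect [0.5413 0.3259] [73.  65.5] 70.4 axis -143.7 ext -0.03911761062737759 0.042218497726112865
  .. turn [0.03, -0.12, -3.85] shift [-4.36, 3.57, 0.26]
  .. turn [0.0, 0.0, -3.84] shift [-5.3, 1.94, 0.3]
  .. turn [0.0, 0.0, -3.85] shift [-5.64, 0.08, 0.3]
(0.348, -0.312, 0.17, 110) turn [0.0, 0.0, -3.84] shift [-5.35, -1.77, 0.3]
```

View pics/w4.png

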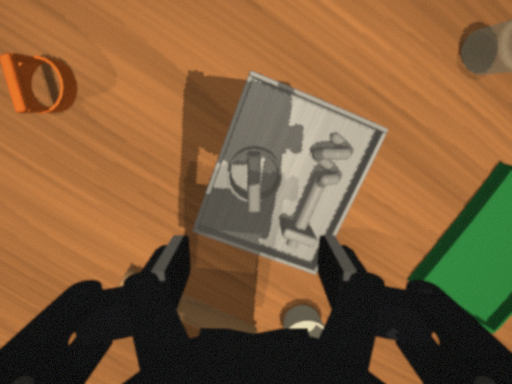

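In w4 the cutter stands upright in the tray at (254,175) and the hook lies flat at (318,195). Both are clear of the walls and of each other. On to the brush.

Emit:
apply_moves --series '[[[0,0,-3.85],[-4.36,3.57,0.26],0],[[0,0,-3.85],[-4.36,3.57,0.26],0],[[0,0,-3.85],[-4.36,3.57,0.26],0],[[0,0,-3.85],[-4.36,3.57,0.26],0],[[0,0,-3.85],[-4.36,3.57,0.26],0]]'

```text
clock: 14.6
ee_pos: [0.4956, 0.1658, 0.1889]
tool_rot: [0.898, 0.439, -0.003, 0.0]
contact_force: [0.3, 0.8, -0.3]
gripper_width: 0.997
gripper_force: 0.0
```

Emit:
apply_moves --series '[[[0,0,-3.84],[-5.3,1.94,0.3],0],[[0,0,-3.84],[-5.3,1.94,0.3],0],[[0,0,-3.84],[-5.3,1.94,0.3],0],[[0,0,-3.84],[-5.3,1.94,0.3],0],[[0,0,-3.84],[-5.3,1.94,0.3],0]]'

```text
clock: 15.02
ee_pos: [0.4454, 0.0057, 0.1808]
tool_rot: [0.812, 0.583, -0.001, -0.0]
contact_force: [-0.2, -0.9, 0.1]
gripper_width: 1.004
gripper_force: 0.0
```

Emit:
apply_moves --series '[[[0,0,-3.85],[-5.64,0.08,0.3],0],[[0,0,-3.85],[-5.64,0.08,0.3],0],[[0,0,-3.85],[-5.64,0.08,0.3],0],[[0,0,-3.85],[-5.64,0.08,0.3],0],[[0,0,-3.85],[-5.64,0.08,0.3],0]]'

```text
clock: 15.43
ee_pos: [0.395, -0.1541, 0.1726]
tool_rot: [0.702, 0.712, -0.0, -0.0]
contact_force: [0.4, 0.3, -0.1]
gripper_width: 0.999
gripper_force: 0.0
```

Emit:
apply_moves --series '[[[0,0,-3.84],[-5.35,-1.77,0.3],0],[[0,0,-3.84],[-5.35,-1.77,0.3],0],[[0,0,-3.84],[-5.35,-1.77,0.3],0],[[0,0,-3.84],[-5.35,-1.77,0.3],0],[[0,0,-3.84],[-5.35,-1.77,0.3],0]]'

```text
clock: 15.85
ee_pos: [0.3442, -0.3158, 0.1636]
tool_rot: [0.574, 0.819, -0.0, -0.0]
contact_force: [0.8, 1.0, 0.2]
gripper_width: 0.999
gripper_force: 0.0
```

```bash
python3 -c "
from pl import *
look('brush',.014,None)
"
```

```text
tcp [ 0.3442 -0.3158  0.1636] psi 109.9072055883665
brush spot 0.77 [ 0.3469 -0.3135  0.0012] [257. 176.]
 trace 0.59 px 258.0 158.0 box 238 101 277 243 mean [ 0.341  -0.2946] rect [ 0.3477 -0.3113] [ 37.5 147.3] 21.0 axis -69.0 ext -0.055650692082404966 0.09163853392136015
   t -0.055 mid 0.0004 width 0.0371
   t -0.045 mid 0.0003 width 0.0375
   t -0.035 mid 0.0001 width 0.0359
   t -0.025 mid -0.0001 width 0.0362
   t -0.015 mid -0.0001 width 0.0364
   t -0.005 mid 0.0002 width 0.0337
   t 0.005 mid -0.0004 width 0.0289
   t 0.015 mid -0.0001 width 0.0162
   t 0.025 mid -0.0002 width 0.0162
   t 0.035 mid 0.0001 width 0.0155
   t 0.045 mid -0.0000 width 0.0157
   t 0.055 mid -0.0001 width 0.0177
   t 0.065 mid 0.0002 width 0.0170
   t 0.075 mid 0.0001 width 0.0171
   t 0.085 mid -0.0000 width 0.0172
   t 0.095 mid -0.0001 width 0.0130
```

```bash
python3 -c "
from pl import *
plan([(.3475,-.312,.04,111),(.3475,-.312,.003,111)])
"
```

```text
(0.3475, -0.312, 0.04, 111) turn [-0.0, -0.02, -0.24] shift [0.02, 0.11, 4.12]
(0.3475, -0.312, 0.003, 111) turn [-0.0, -0.0, 0.0] shift [0.0, -0.0, 1.23]
```

Emit:
apply_moves --series '[[[0,0,-0.24],[0.02,0.11,1.3],0],[[0,0,-0.24],[0.02,0.11,2.6],0],[[0,0,-0.24],[0.02,0.11,3.6],0],[[0,0,-0.24],[0.02,0.11,4.12],0],[[0,0,-0.24],[0.02,0.11,4.12],0]]'

```text
clock: 16.42
ee_pos: [0.3463, -0.3072, 0.0358]
tool_rot: [0.564, 0.826, 0.001, -0.005]
contact_force: [-0.1, 0.2, 0.1]
gripper_width: 1.001
gripper_force: 0.0
```

Emit:
apply_moves --series '[[[0,0,0],[0,0,0.6],0],[[0,0,0],[0,0,1.2],0],[[0,0,0],[0,0,1.2],0],[[0,0,0],[0,0,1.2],1],[[0,0,0],[0,0,1.2],1]]'

```text
clock: 16.83
ee_pos: [0.3495, -0.3121, 0.0062]
tool_rot: [0.565, 0.825, -0.0, 0.001]
contact_force: [0.9, 0.0, 0.3]
gripper_width: 0.752
gripper_force: 0.0
```

Emit:
apply_moves --series '[[[0,0,0],[0,0,0],1],[[0,0,0],[0,0,0],1],[[0,0,0],[0,0,0],1],[[0,0,0],[0,0,0],1],[[0,0,0],[0,0,0],1]]'

```text
clock: 17.25
ee_pos: [0.3489, -0.3123, 0.0057]
tool_rot: [0.565, 0.825, -0.0, 0.001]
contact_force: [-0.9, 1.3, 5.8]
gripper_width: 0.187
gripper_force: 60.9
```

Emit:
apply_moves --series '[[[0,0,0],[0,0,0],1],[[0,0,0],[0,0,0],1],[[0,0,0],[0,0,0],1],[[0,0,0],[0,0,0],1],[[0,0,0],[0,0,0],1]]'

```text
clock: 17.67
ee_pos: [0.349, -0.3123, 0.0057]
tool_rot: [0.565, 0.825, -0.0, 0.001]
contact_force: [-0.9, 0.9, 6.8]
gripper_width: 0.186
gripper_force: 61.0
```

Emit:
apply_moves --series '[[[0,0,0],[0,0,-0.6],1],[[0,0,0],[0,0,-1.6],1],[[0,0,0],[0,0,-2.8],1],[[0,0,0],[0,0,-4],1],[[0,0,0],[0,0,-4],1]]'

```text
clock: 18.08
ee_pos: [0.3516, -0.3153, 0.1325]
tool_rot: [0.565, 0.825, -0.002, 0.007]
contact_force: [-0.2, -0.8, 0.3]
gripper_width: 0.187
gripper_force: 60.2
```

```bash
python3 -c "
from pl import *
plan([(.631,.036,.125,182)],dmax=.18,amax=30)
"
```

```text
.. turn [0.02, 0.16, -4.72] shift [2.52, 4.31, 0.07]
  .. turn [0.0, 0.0, -4.72] shift [0.58, 4.95, 0.09]
(0.631, 0.036, 0.125, 182) turn [0.0, 0.0, -4.72] shift [-1.45, 4.77, 0.08]
```

Emit:
apply_moves --series '[[[0,0,-0.95],[0.5,0.86,0],1],[[0,0,-1.9],[1.0,1.72,0],1],[[0,0,-2.85],[1.5,2.6,0],1],[[0,0,-3.8],[2.0,3.45,0],1],[[0,0,-4.72],[2.52,4.31,0],1]]'

```text
clock: 18.5
ee_pos: [0.442, -0.1933, 0.1241]
tool_rot: [0.383, 0.924, -0.0, -0.0]
contact_force: [0.6, -0.7, -0.5]
gripper_width: 0.188
gripper_force: 60.2
```

Emit:
apply_moves --series '[[[0,0,-0.95],[0.12,1.0,0],1],[[0,0,-1.9],[0.24,2.0,0],1],[[0,0,-2.85],[0.36,3.0,0],1],[[0,0,-3.8],[0.48,4.0,0],1],[[0,0,-4.72],[0.58,4.95,0],1]]'

```text
clock: 18.92
ee_pos: [0.5352, -0.0759, 0.1239]
tool_rot: [0.185, 0.983, 0.0, -0.0]
contact_force: [0.1, -0.4, -1.4]
gripper_width: 0.184
gripper_force: 60.2
```

Emit:
apply_moves --series '[[[0,0,-1.2],[-0.36,1.2,0],1],[[0,0,-2.4],[-0.72,2.4,0],1],[[0,0,-3.6],[-1.1,3.6,0],1],[[0,0,-4.72],[-1.45,4.77,0],1],[[0,0,-4.72],[-1.45,4.77,0],1]]'

```text
clock: 19.33
ee_pos: [0.6306, 0.0441, 0.1241]
tool_rot: [-0.021, 1.0, 0.001, 0.001]
contact_force: [-0.8, -0.2, 0.1]
gripper_width: 0.184
gripper_force: 60.2
```

```bash
python3 -c "
from pl import *
look('green_tray',.025,'w5')
st=manip.read_state();print(st['ee_pos'])
"|grep -v ' t '
```

```text
tcp [0.6306 0.0441 0.1241] psi -177.59680914121464
green_tray spot 0.9 [ 0.6323 -0.0013 -0.0025] [204. 184.]
 trace 0.7 px 170.0 166.0 box 96 76 298 286 mean [ 0.6127 -0.0262] rect [ 0.6318 -0.0005] [187.  160.2] 2.1 axis -14.9 ext -0.09961555249696782 0.124267457011956
[0.6274 0.0398 0.1235]
```

View pics/w5.png

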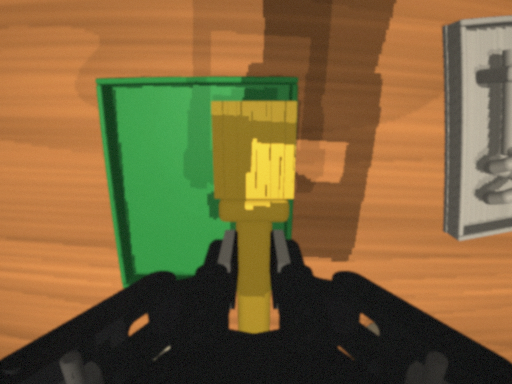

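In w5 the brush is held level, head at (255,155), over the green tray with rim from (98,80) to (298,285). Lowering it into the +y half.

```bash
python3 -c "
from pl import *
plan([(.631,.0355,.05,182.1),(.631,.0355,.0115,182.1)])
"
```

```text
(0.631, 0.0355, 0.05, 182.1) turn [-0.0, -0.02, -0.02] shift [-0.12, -0.15, 2.45]
(0.631, 0.0355, 0.0115, 182.1) turn [-0.0, 0.0, 0.0] shift [0.0, 0.0, 1.28]
```

Emit:
apply_moves --series '[[[0,0,0],[-0.12,-0.15,0.6],1],[[0,0,0],[-0.12,-0.15,1.2],1],[[0,0,0],[-0.12,-0.15,1.8],1],[[0,0,0],[-0.12,-0.15,2.45],1],[[0,0,0],[-0.12,-0.15,2.45],1]]'

```text
clock: 19.9
ee_pos: [0.6273, 0.0339, 0.0461]
tool_rot: [-0.016, 1.0, 0.0, -0.004]
contact_force: [-0.4, -0.6, -2.7]
gripper_width: 0.186
gripper_force: 60.2
```

Emit:
apply_moves --series '[[[0,0,0],[0,0,0.4],1],[[0,0,0],[0,0,0.8],1],[[0,0,0],[0,0,1.1],1],[[0,0,0],[0,0,1.25],1],[[0,0,0],[0,0,1.25],1]]'

```text
clock: 20.32
ee_pos: [0.6307, 0.0352, 0.0121]
tool_rot: [-0.017, 1.0, 0.0, -0.001]
contact_force: [-0.2, -0.1, -0.9]
gripper_width: 0.19
gripper_force: 60.2
```

```bash
python3 -c "
from pl import *
s=manip.read_state();print(np.array(s['ee_pos']),s['contact_force'])"
```

```text
[0.6307 0.0352 0.0121] [-0.2035 -0.0662 -0.8672]
```

Emit:
apply_moves --series '[[[0,0,0],[0,0,0.03],1],[[0,0,0],[0,0,0.03],0.58],[[0,0,0],[0,0,0.03],0.58],[[0,0,0],[0,0,0.03],0.58],[[0,0,0],[0,0,0.03],0.58]]'

```text
clock: 20.73
ee_pos: [0.6321, 0.0353, 0.0133]
tool_rot: [-0.017, 1.0, -0.0, 0.001]
contact_force: [-0.0, 0.6, -0.4]
gripper_width: 0.42
gripper_force: 0.0
```

Emit:
apply_moves --series '[[[0,0,0],[0,0,-0.4],0.58],[[0,0,0],[0,0,-1.0],0.58],[[0,0,0],[0,0,-2.2],0.58],[[0,0,0],[0,0,-3.5],0.3],[[0,0,0],[0,0,-5],0]]'

```text
clock: 21.15
ee_pos: [0.6307, 0.0353, 0.1607]
tool_rot: [-0.017, 1.0, 0.0, -0.001]
contact_force: [0.7, 0.5, -0.1]
gripper_width: 0.689
gripper_force: 0.0
```

```bash
python3 -c "
from pl import *
look('brush',.019,None)
plan([(.519,-.466,.165,190)])
"|grep -v ' t '
```

```text
tcp [0.6307 0.0353 0.1607] psi -178.0048446375437
brush spot 0.68 [0.6309 0.0346 0.0052] [252. 178.]
 trace 0.65 px 254.0 162.0 box 234 104 274 250 mean [0.6137 0.0359] rect [0.6316 0.0361] [149.1  37.5] 1.3 axis 1.8 ext -0.05650337867254688 0.09245294142095153
  .. turn [-0.01, 0.13, -0.53] shift [1.48, -5.52, 0.0]
  .. turn [-0.0, 0.0, -0.54] shift [1.74, -5.45, 0.02]
(0.519, -0.466, 0.165, 190) turn [-0.0, 0.0, -0.53] shift [1.99, -5.35, 0.02]
```

Brush placed (centre 0.632, 0.036, lying along the tray). Now the scraper.

Emit:
apply_moves --series '[[[0,0,-0.53],[1.48,-5.52,0],0],[[0,0,-0.53],[1.48,-5.52,0],0],[[0,0,-0.53],[1.48,-5.52,0],0],[[0,0,-0.53],[1.48,-5.52,0],0],[[0,0,-0.53],[1.48,-5.52,0],0]]'

```text
clock: 21.72
ee_pos: [0.5908, -0.1369, 0.1583]
tool_rot: [-0.038, 0.999, -0.001, -0.001]
contact_force: [0.1, -0.6, 0.9]
gripper_width: 1.006
gripper_force: 0.0
```

Emit:
apply_moves --series '[[[0,0,-0.54],[1.74,-5.45,0],0],[[0,0,-0.54],[1.74,-5.45,0],0],[[0,0,-0.54],[1.74,-5.45,0],0],[[0,0,-0.54],[1.74,-5.45,0],0],[[0,0,-0.54],[1.74,-5.45,0],0]]'

```text
clock: 22.13
ee_pos: [0.5521, -0.304, 0.1585]
tool_rot: [-0.061, 0.998, -0.001, -0.001]
contact_force: [-0.2, 0.4, 0.5]
gripper_width: 1.003
gripper_force: 0.0
```

Emit:
apply_moves --series '[[[0,0,-0.53],[1.99,-5.35,0],0],[[0,0,-0.53],[1.99,-5.35,0],0],[[0,0,-0.53],[1.99,-5.35,0],0],[[0,0,-0.53],[1.99,-5.35,0],0],[[0,0,-0.53],[1.99,-5.35,0],0]]'

```text
clock: 22.55
ee_pos: [0.5132, -0.4708, 0.1583]
tool_rot: [-0.085, 0.996, -0.001, -0.001]
contact_force: [0.7, 1.1, 0.8]
gripper_width: 0.996
gripper_force: 0.0
```

```bash
python3 -c "
from pl import *
look('scraper',.012,None)
s=manip.read_state();print(s['qpos'])
"
```

```text
tcp [ 0.5132 -0.4708  0.1583] psi -170.29115815408895
scraper spot 0.82 [ 0.5161 -0.4607  0.0052] [262. 182.]
[-0.812   0.2707  1.6067  0.0007  1.2664 -2.5564]
```

```bash
python3 -c "
from pl import *
look('scraper',.012,'w6',thr=.05)
"
```

```text
tcp [ 0.5152 -0.4652  0.1581] psi -170.06535032050607
scraper spot 0.81 [ 0.5153 -0.4641  0.0075] [253. 179.]
 trace 0.78 px 250.0 189.0 box 230 105 271 247 mean [ 0.527  -0.4647] rect [ 0.5167 -0.4664] [147.   42.7] 9.3 axis 9.3 ext -0.0839461290910077 0.06302133112340969
   t -0.085 mid -0.0003 width 0.0151
   t -0.075 mid -0.0006 width 0.0181
   t -0.065 mid -0.0001 width 0.0173
   t -0.055 mid 0.0000 width 0.0174
   t -0.045 mid 0.0001 width 0.0176
   t -0.035 mid -0.0003 width 0.0167
   t -0.025 mid 0.0004 width 0.0159
   t -0.015 mid 0.0010 width 0.0151
   t -0.005 mid 0.0011 width 0.0152
   t 0.005 mid 0.0007 width 0.0184
   t 0.015 mid 0.0008 width 0.0413
   t 0.025 mid 0.0003 width 0.0405
   t 0.035 mid -0.0006 width 0.0410
   t 0.045 mid 0.0000 width 0.0424
   t 0.055 mid 0.0001 width 0.0427
   t 0.065 mid 0.0012 width 0.0386
```

View pics/w6.png

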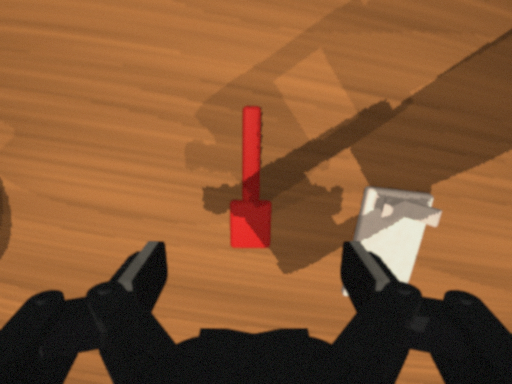

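In w6 the scraper handle runs (252,108) to (250,200) with the blade at (250,223); the cradle is at (395,235), clear of the fingers.

```bash
python3 -c "
from pl import *
plan([(.516,-.466,.04,189.6),(.516,-.466,.003,189.6)])
"
```

```text
(0.516, -0.466, 0.04, 189.6) turn [0.01, -0.0, 0.1] shift [0.01, -0.07, 3.96]
(0.516, -0.466, 0.003, 189.6) turn [0.0, -0.0, -0.0] shift [0.0, -0.0, 1.23]
```

Emit:
apply_moves --series '[[[0,0,0.1],[0.01,-0.05,1.3],0],[[0,0,0.1],[0.01,-0.05,2.5],0],[[0,0,0.1],[0.01,-0.05,3.5],0],[[0,0,0.1],[0.01,-0.05,3.96],0],[[0,0,0.1],[0.01,-0.05,3.96],0]]'

```text
clock: 23.27
ee_pos: [0.5137, -0.4636, 0.0355]
tool_rot: [-0.084, 0.996, 0.003, -0.003]
contact_force: [-1.5, 0.3, 0.2]
gripper_width: 1.003
gripper_force: 0.0
```

Emit:
apply_moves --series '[[[0,0,0],[0,0,0.6],0],[[0,0,0],[0,0,1.23],0],[[0,0,0],[0,0,1.23],0],[[0,0,0],[0,0,1.23],1],[[0,0,0],[0,0,1.23],1]]'

```text
clock: 23.68
ee_pos: [0.5168, -0.4682, 0.0062]
tool_rot: [-0.083, 0.997, -0.001, 0.001]
contact_force: [-0.2, -0.9, -0.4]
gripper_width: 0.748
gripper_force: 0.0
```

Emit:
apply_moves --series '[[[0,0,0],[0,0,0],1],[[0,0,0],[0,0,0],1],[[0,0,0],[0,0,0],1],[[0,0,0],[0,0,0],1],[[0,0,0],[0,0,0],1]]'

```text
clock: 24.1
ee_pos: [0.5161, -0.4681, 0.005]
tool_rot: [-0.083, 0.997, -0.001, 0.001]
contact_force: [0.6, -0.1, 4.8]
gripper_width: 0.184
gripper_force: 62.3
```

Emit:
apply_moves --series '[[[0,0,0],[0,0,0],1],[[0,0,0],[0,0,0],1],[[0,0,0],[0,0,0],1],[[0,0,0],[0,0,0],1],[[0,0,0],[0,0,0],1]]'

```text
clock: 24.52
ee_pos: [0.5161, -0.4681, 0.005]
tool_rot: [-0.083, 0.997, -0.001, 0.001]
contact_force: [-0.4, 0.6, 5.1]
gripper_width: 0.185
gripper_force: 62.5
```

Emit:
apply_moves --series '[[[0,0,0],[0,0,-0.6],1],[[0,0,0],[0,0,-1.6],1],[[0,0,0],[0,0,-2.8],1],[[0,0,0],[0,0,-4],1],[[0,0,0],[0,0,-4],1]]'

```text
clock: 24.93
ee_pos: [0.5188, -0.4707, 0.133]
tool_rot: [-0.083, 0.997, -0.005, 0.004]
contact_force: [1.0, -0.7, 1.3]
gripper_width: 0.186
gripper_force: 61.7
```

```bash
python3 -c "
from pl import *
camera('wrist')
plan([(.633,-.0365,.125,182.1)],dmax=.18,amax=30)
"
```

```text
.. turn [-0.09, 0.07, 0.49] shift [-2.06, 4.54, 0.02]
  .. turn [-0.0, -0.0, 0.5] shift [-1.86, 4.62, 0.05]
(0.633, -0.0365, 0.125, 182.1) turn [-0.0, -0.0, 0.49] shift [-1.66, 4.69, 0.05]
```

Emit:
apply_moves --series '[[[0,0,0.1],[-0.41,0.91,0],1],[[0,0,0.2],[-0.82,1.82,0],1],[[0,0,0.3],[-1.23,2.73,0],1],[[0,0,0.4],[-1.64,3.64,0],1],[[0,0,0.49],[-2.06,4.54,0],1]]'

```text
clock: 25.4
ee_pos: [0.5529, -0.3208, 0.121]
tool_rot: [-0.061, 0.998, 0.001, -0.001]
contact_force: [0.3, 0.4, -0.9]
gripper_width: 0.189
gripper_force: 61.7
```

Emit:
apply_moves --series '[[[0,0,0.1],[-0.37,0.92,0],1],[[0,0,0.2],[-0.74,1.85,0],1],[[0,0,0.3],[-1.11,2.77,0],1],[[0,0,0.4],[-1.48,3.7,0],1],[[0,0,0.5],[-1.86,4.62,0],1]]'

```text
clock: 25.82
ee_pos: [0.5912, -0.1765, 0.1212]
tool_rot: [-0.039, 0.999, 0.001, -0.002]
contact_force: [0.2, 0.3, -0.8]
gripper_width: 0.187
gripper_force: 61.7
```

Emit:
apply_moves --series '[[[0,0,0.1],[-0.4,1.2,0],1],[[0,0,0.2],[-0.8,2.4,0],1],[[0,0,0.3],[-1.2,3.6,0],1],[[0,0,0.49],[-1.66,4.69,0],1],[[0,0,0.49],[-1.66,4.69,0],1]]'

```text
clock: 26.23
ee_pos: [0.6306, -0.0286, 0.1214]
tool_rot: [-0.021, 1.0, 0.001, -0.001]
contact_force: [-0.6, -0.1, -0.8]
gripper_width: 0.187
gripper_force: 61.7
```

Emit:
apply_moves --series '[[[0,0,0],[0,0,0.5],1],[[0,0,0],[0,0,1.0],1],[[0,0,0],[0,0,1.5],1],[[0,0,0],[0,0,1.5],1],[[0,0,0],[0,0,1.5],1]]'

```text
clock: 26.65
ee_pos: [0.6289, -0.0343, 0.0759]
tool_rot: [-0.018, 1.0, 0.0, -0.003]
contact_force: [-0.0, -0.2, -0.8]
gripper_width: 0.187
gripper_force: 61.7
```

```bash
python3 -c "
from pl import *
camera('wrist');camera('wrist')
plan([(.633,-.0365,.0105,182.1)])
"
```

```text
(0.633, -0.0365, 0.0105, 182.1) turn [-0.0, -0.0, -0.01] shift [-0.07, -0.07, 2.27]
```

Emit:
apply_moves --series '[[[0,0,0],[-0.07,-0.07,0.6],1],[[0,0,0],[-0.07,-0.07,1.2],1],[[0,0,0],[-0.07,-0.07,1.8],1],[[0,0,0],[-0.07,-0.07,2.24],1],[[0,0,0],[-0.07,-0.07,2.24],1]]'

```text
clock: 27.17
ee_pos: [0.6319, -0.0363, 0.0095]
tool_rot: [-0.018, 1.0, 0.0, -0.001]
contact_force: [-0.2, 0.6, -0.3]
gripper_width: 0.188
gripper_force: 64.8
```

Emit:
apply_moves --series '[[[0,0,0],[0,0,0],1],[[0,0,0],[0,0,0],0.58],[[0,0,0],[0,0,0],0.58],[[0,0,0],[0,0,0],0.58],[[0,0,0],[0,0,0],0.58]]'

```text
clock: 27.58
ee_pos: [0.6337, -0.0363, 0.0125]
tool_rot: [-0.018, 1.0, -0.0, 0.001]
contact_force: [1.0, -0.2, 0.5]
gripper_width: 0.416
gripper_force: 0.0
```

Emit:
apply_moves --series '[[[0,0,0],[0,0,-0.4],0.58],[[0,0,0],[0,0,-1.0],0.58],[[0,0,0],[0,0,-2.2],0.58],[[0,0,0],[0,0,-3.5],0.3],[[0,0,0],[0,0,-5.5],0]]'

```text
clock: 28.0
ee_pos: [0.6321, -0.0361, 0.1595]
tool_rot: [-0.018, 1.0, 0.0, -0.001]
contact_force: [-0.2, -0.4, -0.5]
gripper_width: 0.691
gripper_force: 0.0
```

```bash
python3 -c "
from pl import *
look('scraper',.016,'w7',thr=.1)
plan([(.345,.3,.19,95)])
"|grep -v ' t '
```

```text
tcp [ 0.6321 -0.0361  0.1595] psi -177.9043492188875
scraper spot 0.57 [ 0.633  -0.0334  0.0105] [255. 180.]
 trace 0.7 px 253.0 192.0 box 233 108 274 250 mean [ 0.6461 -0.0344] rect [ 0.6354 -0.0336] [146.6  43.1] 1.0 axis 2.7 ext -0.08390662465199857 0.06254145756935808
  .. turn [0.01, 0.13, 5.81] shift [3.1, 3.86, -0.32]
  .. turn [0.0, 0.0, 5.8] shift [4.58, 1.87, -0.27]
(0.345, 0.3, 0.19, 95) turn [0.0, 0.0, 5.81] shift [4.91, -0.59, -0.28]
```

View pics/w7.png

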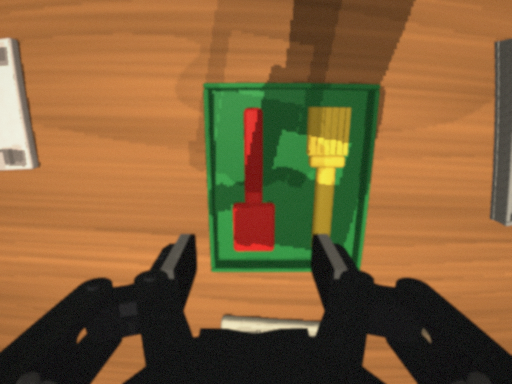

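In w7 scraper (254,180) and brush (325,175) lie flat and separate inside the green tray. Now to the pin.

Emit:
apply_moves --series '[[[0,0,5.8],[3.1,3.86,-0.3],0],[[0,0,5.8],[3.1,3.86,-0.3],0],[[0,0,5.8],[3.1,3.86,-0.3],0],[[0,0,5.8],[3.1,3.86,-0.3],0],[[0,0,5.8],[3.1,3.86,-0.3],0]]'

```text
clock: 28.57
ee_pos: [0.5324, 0.0789, 0.166]
tool_rot: [0.233, 0.973, 0.0, -0.002]
contact_force: [0.0, 0.1, -0.9]
gripper_width: 1.0
gripper_force: 0.0
```

Emit:
apply_moves --series '[[[0,0,5.8],[4.58,1.87,-0.27],0],[[0,0,5.8],[4.58,1.87,-0.27],0],[[0,0,5.8],[4.58,1.87,-0.27],0],[[0,0,5.8],[4.58,1.87,-0.27],0],[[0,0,5.8],[4.58,1.87,-0.27],0]]'

```text
clock: 28.98
ee_pos: [0.4357, 0.1907, 0.1745]
tool_rot: [0.469, 0.883, -0.0, -0.001]
contact_force: [0.5, 0.1, -0.0]
gripper_width: 1.0
gripper_force: 0.0
```

Emit:
apply_moves --series '[[[0,0,5.8],[4.91,-0.59,-0.28],0],[[0,0,5.8],[4.91,-0.59,-0.28],0],[[0,0,5.8],[4.91,-0.59,-0.28],0],[[0,0,5.8],[4.91,-0.59,-0.28],0],[[0,0,5.8],[4.91,-0.59,-0.28],0]]'

```text
clock: 29.4
ee_pos: [0.3389, 0.3026, 0.1832]
tool_rot: [0.675, 0.738, -0.0, -0.001]
contact_force: [0.8, -0.9, 0.1]
gripper_width: 0.995
gripper_force: 0.0
```

```bash
python3 -c "
from pl import *
camera('wrist');camera('wrist')
look('pin',.016,'w8')
plan([(.345,.3,.05,95)])
"
```

```text
tcp [0.3406 0.3009 0.1831] psi 95.33582193198015
pin spot 0.64 [0.3478 0.3008 0.02  ] [261. 177.]
 trace 0.89 px 259.0 167.0 box 244 81 276 260 mean [0.3459 0.308 ] rect [0.3466 0.2991] [ 31.7 197.6] 4.5 axis -85.4 ext -0.08986152379146159 0.10772461921456021
   t -0.085 mid -0.0001 width 0.0300
   t -0.075 mid 0.0001 width 0.0302
   t -0.065 mid 0.0003 width 0.0304
   t -0.055 mid 0.0005 width 0.0307
   t -0.045 mid 0.0001 width 0.0317
   t -0.035 mid -0.0006 width 0.0281
   t -0.025 mid 0.0001 width 0.0314
   t -0.015 mid 0.0001 width 0.0314
   t -0.005 mid -0.0000 width 0.0288
   t 0.005 mid 0.0001 width 0.0290
   t 0.015 mid -0.0002 width 0.0303
   t 0.025 mid -0.0001 width 0.0304
   t 0.035 mid -0.0004 width 0.0297
   t 0.045 mid -0.0001 width 0.0300
   t 0.055 mid 0.0006 width 0.0270
   t 0.065 mid 0.0008 width 0.0272
   t 0.075 mid 0.0004 width 0.0286
   t 0.085 mid -0.0006 width 0.0310
   t 0.095 mid -0.0003 width 0.0314
(0.345, 0.3, 0.05, 95) turn [-0.01, 0.01, 0.03] shift [0.01, 0.1, 4.44]
```

View pics/w8.png

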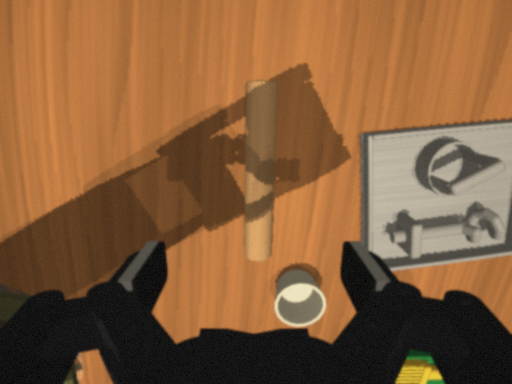

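In w8 the pin runs (261,81) to (257,260), clear of the ramekin at (300,295). In the steel tray both pieces still sit well.

```bash
python3 -c "
from pl import *
plan([(.346,.3015,.04,94.7),(.346,.3015,.002,94.7)])
"
```

```text
(0.346, 0.3015, 0.04, 94.7) turn [-0.01, 0.01, 0.09] shift [0.05, 0.14, 4.77]
(0.346, 0.3015, 0.002, 94.7) turn [0.0, -0.0, 0.0] shift [0.0, 0.0, 1.27]
```

Emit:
apply_moves --series '[[[0,0,0.09],[0.05,0.14,1.3],0],[[0,0,0.09],[0.05,0.14,2.6],0],[[0,0,0.09],[0.05,0.14,3.8],0],[[0,0,0.09],[0.05,0.14,4.77],0],[[0,0,0.09],[0.05,0.14,4.77],0]]'

```text
clock: 30.07
ee_pos: [0.3417, 0.2979, 0.0337]
tool_rot: [0.678, 0.735, -0.007, -0.001]
contact_force: [-0.8, -0.8, -0.3]
gripper_width: 0.998
gripper_force: 0.0
```

Emit:
apply_moves --series '[[[0,0,0],[0,0,0.6],0],[[0,0,0],[0,0,1.27],0],[[0,0,0],[0,0,1.27],0],[[0,0,0],[0,0,1.27],1],[[0,0,0],[0,0,1.27],1]]'

```text
clock: 30.48
ee_pos: [0.347, 0.3027, 0.0042]
tool_rot: [0.678, 0.735, 0.001, 0.0]
contact_force: [0.5, -0.7, 0.6]
gripper_width: 0.75
gripper_force: 0.0
```

Emit:
apply_moves --series '[[[0,0,0],[0,0,0],1],[[0,0,0],[0,0,0],1],[[0,0,0],[0,0,0],1],[[0,0,0],[0,0,0],1],[[0,0,0],[0,0,0],1]]'

```text
clock: 30.9
ee_pos: [0.3468, 0.303, 0.0041]
tool_rot: [0.678, 0.735, 0.001, 0.0]
contact_force: [-0.6, -0.9, 6.7]
gripper_width: 0.35
gripper_force: 59.4
```

Emit:
apply_moves --series '[[[0,0,0],[0,0,0],1],[[0,0,0],[0,0,0],1],[[0,0,0],[0,0,0],1],[[0,0,0],[0,0,0],1],[[0,0,0],[0,0,0],1]]'

```text
clock: 31.32
ee_pos: [0.3468, 0.303, 0.0041]
tool_rot: [0.678, 0.735, 0.001, 0.0]
contact_force: [-0.2, -1.1, 7.0]
gripper_width: 0.351
gripper_force: 59.4
```

Emit:
apply_moves --series '[[[0,0,0],[0,0,-0.6],1],[[0,0,0],[0,0,-1.6],1],[[0,0,0],[0,0,-2.8],1],[[0,0,0],[0,0,-4],1],[[0,0,0],[0,0,-5.2],1]]'

```text
clock: 31.73
ee_pos: [0.3449, 0.3019, 0.1598]
tool_rot: [0.678, 0.735, -0.0, -0.0]
contact_force: [0.8, 0.7, -1.4]
gripper_width: 0.354
gripper_force: 59.6
```

```bash
python3 -c "
from pl import *
camera('wrist');camera('wrist')
st,im,T,m=look('pin',.16,None)
plan([(.42,.0,.16,50),(.558,-.24,.16,6)],dmax=.17,amax=30)
"|grep -v ' t '
```

```text
tcp [0.3491 0.3048 0.1662] psi 94.6650366541735
pin spot 0.93 [0.3516 0.3053 0.1788] [260. 258.]
 trace 0.6 px 254.0 181.0 box 216 44 293 332 mean [0.3465 0.3356] rect [0.3475 0.3243] [ 37.7 162. ] 4.8 axis -85.4 ext -0.06961532286366769 0.09242313921180274
  .. turn [-0.01, 0.01, 4.47] shift [-5.12, 0.84, -0.04]
(0.42, 0.0, 0.16, 50) turn [0.0, -0.0, 4.46] shift [-4.41, 2.72, -0.04]
  .. turn [-0.0, -0.0, 4.4] shift [-1.59, 4.33, 0.0]
(0.558, -0.24, 0.16, 6) turn [-0.0, -0.0, 4.4] shift [0.15, 4.61, 0.0]
```

Emit:
apply_moves --series '[[[0,0,0.9],[-1.0,0.17,0],1],[[0,0,1.8],[-2.0,0.34,0],1],[[0,0,2.7],[-3.0,0.5,0],1],[[0,0,3.6],[-4.1,0.67,0],1],[[0,0,4.47],[-5.12,0.84,0],1]]'

```text
clock: 32.4
ee_pos: [0.3815, 0.1494, 0.1555]
tool_rot: [0.808, 0.589, -0.002, -0.001]
contact_force: [-0.4, 0.8, -1.2]
gripper_width: 0.353
gripper_force: 59.6
```

Emit:
apply_moves --series '[[[0,0,0.9],[-0.88,0.54,0],1],[[0,0,1.8],[-1.76,1.09,0],1],[[0,0,2.7],[-2.64,1.63,0],1],[[0,0,3.6],[-3.53,2.2,0],1],[[0,0,4.46],[-4.41,2.72,0],1]]'

```text
clock: 32.82
ee_pos: [0.4191, -0.0011, 0.1556]
tool_rot: [0.907, 0.421, -0.002, -0.001]
contact_force: [0.5, 1.1, -0.3]
gripper_width: 0.354
gripper_force: 59.6
```

Emit:
apply_moves --series '[[[0,0,0.9],[-0.32,0.87,0],1],[[0,0,1.8],[-0.64,1.73,0],1],[[0,0,2.7],[-0.96,2.6,0],1],[[0,0,3.6],[-1.28,3.46,0],1],[[0,0,4.4],[-1.59,4.33,0],1]]'

```text
clock: 33.23
ee_pos: [0.4881, -0.1205, 0.1551]
tool_rot: [0.971, 0.24, -0.002, -0.002]
contact_force: [0.5, 0.6, -0.8]
gripper_width: 0.352
gripper_force: 59.5
```

Emit:
apply_moves --series '[[[0,0,1.1],[0.04,1.15,0],1],[[0,0,2.2],[0.08,2.3,0],1],[[0,0,3.3],[0.12,3.45,0],1],[[0,0,4.4],[0.15,4.61,0],1],[[0,0,4.4],[0.15,4.61,0],1]]'

```text
clock: 33.65
ee_pos: [0.5588, -0.2437, 0.1549]
tool_rot: [0.999, 0.049, -0.002, -0.0]
contact_force: [-0.8, 0.8, -1.3]
gripper_width: 0.348
gripper_force: 59.7
```

```bash
python3 -c "
from pl import *
camera('wrist');camera('wrist')
st,im,T,m=look('cradle',.012,'w9',s=1.5)
Rm=R.from_quat(st['tool_rot']).as_matrix();o=np.array(st['ee_pos'])
for d in trace('wrist','pin')[:1]:
    ys,xs=np.nonzero(d['pixels']);print(d['score'],ys.min(),ys.max());
    k=ys<=ys.min()+1
    px=(xs[k].mean(),ys.min())
    for dz in(.012,.028): print('tool',Rm.T@(atz(px,o[2]+dz,T,m)-o))
"|grep -v ' t '
```

```text
tcp [ 0.557  -0.2399  0.1549] psi 5.946870028370255
cradle spot 0.64 [ 0.5671 -0.3074 -0.0008] [321. 173.]
 trace 0.68 px 325.0 172.0 box 288 108 370 245 mean [ 0.5707 -0.3083] rect [ 0.5624 -0.3085] [138.   76.4] 3.3 axis -172.7 ext -0.06266490994898086 0.07934158700570314
0.55 44 333
tool [ 0.0955 -0.0011 -0.0125]
tool [ 0.0925 -0.0011 -0.0284]
```

View pics/w9.png

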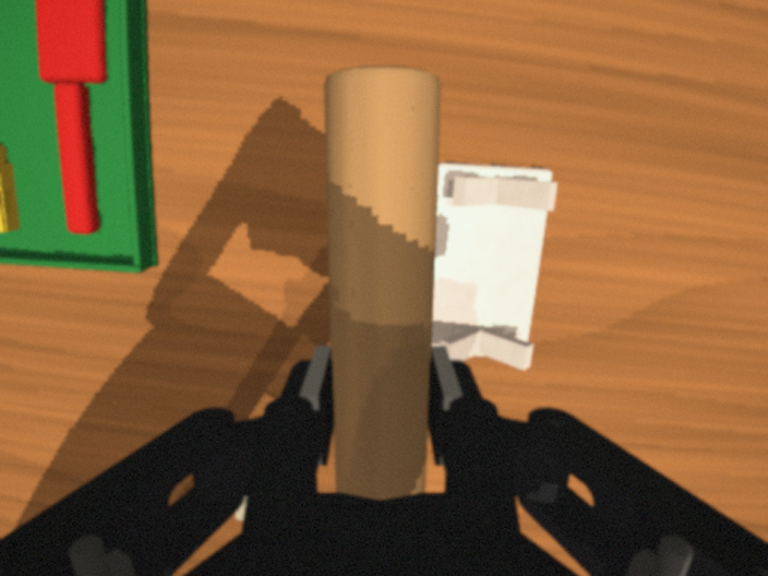

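In w9 the pin is held straight, far end at (383,70). The cradle at (490,260) is partly hidden by it, so I'm stepping aside to see all of the cradle.

Emit:
apply_moves --series '[[[0,0,0],[0,-0.5,0],1],[[0,0,0],[0,-1,0],1],[[0,0,0],[0,-1.5,0],1],[[0,0,0],[0,-1.5,0],1],[[0,0,0],[0,-1.5,0],1]]'

```text
clock: 34.37
ee_pos: [0.5535, -0.1932, 0.1586]
tool_rot: [0.999, 0.054, 0.0, 0.0]
contact_force: [0.6, -0.2, -0.5]
gripper_width: 0.35
gripper_force: 59.7
```

```bash
python3 -c "
from pl import *
camera('wrist');camera('wrist')
st,im,T,m=look('cradle',.012,None)
x0,y0,x1,y1=300,90,430,260
save(im,'w10',(x0,y0,x1,y1),3.4)
np.savez('w10',T=T,o=st['ee_pos'])
"|grep -v ' t '
```

```text
tcp [ 0.5537 -0.1945  0.1587] psi 6.048517357411284
cradle spot 0.87 [ 0.5677 -0.309  -0.0001] [364. 175.]
 trace 0.92 px 366.0 175.0 box 322 112 417 245 mean [ 0.5683 -0.3062] rect [ 0.5623 -0.31  ] [138.2  84.9] 3.8 axis -175.4 ext -0.06257435332566344 0.07568267664699067
```

View pics/w10.png

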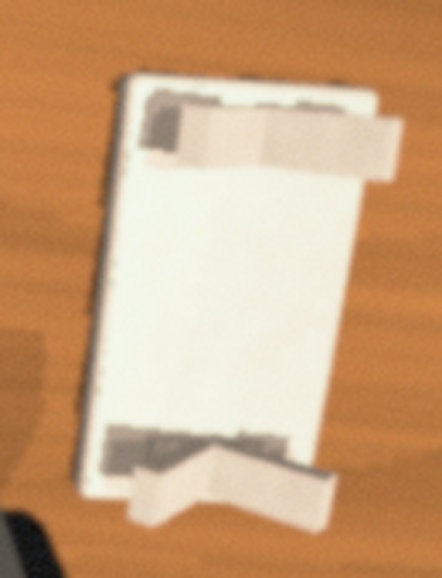

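```bash
python3 -c "
from pl import *
T=np.load('w10.npz')['T'];m=camera_model('wrist')
f=lambda u,v,z:atz((300+u/3.4,90+v/3.4),z,T,m)[:2]
TL,TR,BL=f(127,75,.012),f(378,90,.012),f(80,495,.012)
print(TL,TR,BL,np.linalg.norm(TL-TR),np.linalg.norm(TL-BL),(TR+BL)/2)
for a in(TL-BL,): print(np.degrees(np.arctan2(a[1],a[0])))
a=TL-TR;print(np.degrees(np.arctan2(a[1],a[0]))-90)
a,b=f(212,440,.02),f(212,500,.02);print('nearV',a,b)
a=f(265,108,.02);b=f(262,165,.02);print('farV',a,b)
"
```

```text
[ 0.6274 -0.2659] [ 0.6323 -0.3391] [ 0.4998 -0.2744] 0.07337646549427618 0.12786551121360465 [ 0.5661 -0.3068]
3.7994423262808343
3.849942479223671
nearV [ 0.5251 -0.3089] [ 0.5056 -0.3132]
farV [ 0.6232 -0.3038] [ 0.6077 -0.3062]
```

```bash
python3 -c "
from pl import *
plan([(.5675,-.3074,.15,3.7),(.5675,-.3074,.07,3.7)])
"
```

```text
(0.5675, -0.3074, 0.15, 3.7) turn [0.0, -0.0, 0.46] shift [0.07, 3.76, 0.28]
(0.5675, -0.3074, 0.07, 3.7) turn [0.0, -0.0, -0.0] shift [-0.0, 0.0, 2.67]
```

Emit:
apply_moves --series '[[[0,0,0.1],[0.02,0.95,0],1],[[0,0,0.2],[0.04,1.9,0.1],1],[[0,0,0.3],[0.06,2.85,0.2],1],[[0,0,0.46],[0.07,3.76,0.28],1],[[0,0,0.46],[0.07,3.76,0.28],1]]'

```text
clock: 35.03
ee_pos: [0.5673, -0.3117, 0.1494]
tool_rot: [1.0, 0.03, -0.0, 0.001]
contact_force: [-0.8, 0.6, -1.2]
gripper_width: 0.353
gripper_force: 59.8
```

Emit:
apply_moves --series '[[[0,0,0],[0,0,0.6],1],[[0,0,0],[0,0,1.3],1],[[0,0,0],[0,0,2.0],1],[[0,0,0],[0,0,2.67],1],[[0,0,0],[0,0,2.67],1]]'

```text
clock: 35.45
ee_pos: [0.5643, -0.3051, 0.0644]
tool_rot: [0.999, 0.032, -0.004, -0.003]
contact_force: [-0.5, 0.8, -2.2]
gripper_width: 0.355
gripper_force: 59.8
```

```bash
python3 -c "
from pl import *
camera('wrist');camera('wrist')
s=manip.read_state();print(s['ee_pos'])
plan([(.5675,-.3074,.032,3.7)])
"
```

```text
[ 0.5669 -0.3066  0.0691]
(0.5675, -0.3074, 0.032, 3.7) turn [-0.02, 0.02, -0.0] shift [0.02, 0.03, 1.24]
```

Emit:
apply_moves --series '[[[0,0,0],[0.02,0.02,0.4],1],[[0,0,0],[0.02,0.02,0.8],1],[[0,0,0],[0.02,0.02,1.1],1],[[0,0,0],[0.02,0.02,1.24],1],[[0,0,0],[0.02,0.02,1.24],1]]'

```text
clock: 35.97
ee_pos: [0.5677, -0.3074, 0.0317]
tool_rot: [0.999, 0.032, -0.001, -0.0]
contact_force: [-0.7, -0.6, -1.0]
gripper_width: 0.352
gripper_force: 59.8
```

```bash
python3 -c "
from pl import *
camera('wrist')
s=manip.read_state();print(s['ee_pos'],s['contact_force'])
"
```

```text
[ 0.5679 -0.3074  0.0321] [-0.4379 -0.2545 -0.9205]
```

Emit:
apply_moves --series '[[[0,0,0],[0,0,0.03],1],[[0,0,0],[0,0,0.03],0.45],[[0,0,0],[0,0,0.03],0.45],[[0,0,0],[0,0,0.03],0.45],[[0,0,0],[0,0,0.03],0.45]]'

```text
clock: 36.43
ee_pos: [0.5684, -0.3076, 0.0322]
tool_rot: [0.999, 0.032, 0.0, 0.0]
contact_force: [0.6, 0.4, 0.2]
gripper_width: 0.549
gripper_force: 0.0
```

Emit:
apply_moves --series '[[[0,0,0],[0,0,-0.4],0.45],[[0,0,0],[0,0,-1.2],0.45],[[0,0,0],[0,0,-2.4],0.45],[[0,0,0],[0,0,-3.6],0.3],[[0,0,0],[0,0,-5],0]]'

```text
clock: 36.85
ee_pos: [0.5672, -0.3069, 0.1825]
tool_rot: [0.999, 0.032, -0.001, -0.001]
contact_force: [0.6, -0.3, -1.0]
gripper_width: 0.814
gripper_force: 0.0
```

Emit:
apply_moves --series '[[[0,0,0],[-0.8,0,-0.8],0],[[0,0,0],[-1.6,0,-1.6],0],[[0,0,0],[-2.2,0,-2.0],0],[[0,0,0],[-2.2,0,-2.0],0],[[0,0,0],[-2.2,0,-2.0],0]]'

```text
clock: 37.27
ee_pos: [0.5024, -0.3122, 0.2436]
tool_rot: [0.999, 0.032, 0.002, 0.001]
contact_force: [-0.2, 0.7, -0.2]
gripper_width: 1.0
gripper_force: 0.0
```

```bash
python3 -c "
from pl import *
camera('wrist');camera('wrist')
st,im,T,m=look('pin',.043,None)
print('cam',T[:3,3]); np.savez('w11',T=T)
look('cradle',.012,None)
save(im,'w11',(150,60,350,260),3)
"|grep -v ' t '
```

```text
tcp [ 0.5023 -0.3114  0.2407] psi 3.6963838298106255
pin spot 0.89 [ 0.5684 -0.3066  0.0446] [254. 110.]
 trace 0.68 px 254.0 104.0 box 239 17 270 197 mean [ 0.5731 -0.3058] rect [ 0.5655 -0.3062] [196.8  32.6] 3.3 axis -176.4 ext -0.09080576647949558 0.10590321510068243
cam [ 0.5729 -0.306   0.3843]
tcp [ 0.5024 -0.3112  0.2396] psi 3.7289210617959245
cradle spot 0.67 [ 0.5666 -0.3056  0.0003] [254. 111.]
 trace 0.69 px 254.0 109.0 box 223 55 286 164 mean [ 0.5677 -0.3059] rect [ 0.5658 -0.3062] [129.7  74.5] 3.2 axis -177.9 ext -0.06348519800447157 0.0674103862968153
```

View pics/w11.png

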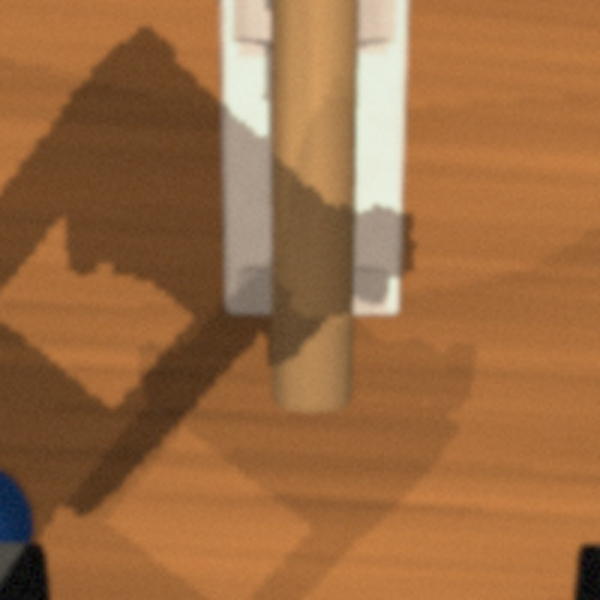

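In w11 the pin sits in the Vs along the cradle. Its measured middle (x 0.566) matches the cradle's (x 0.566). Last, a numeric check of everything from the fixed cameras.

```bash
python3 -c "
from pl import *
for c in('top','scene'):
    camera(c);T,m=c2w(c)
    for n in['ramekin','timer','dough_hook','cutter','brush','scraper','pin']:
        for d in spot_point(c,n)[:2]:
            if d['score']>.5: print(c,n,round(d['score'],2),(T@np.append(d['position'],1))[:3])
print(manip.read_state()['clock'])
"
```

```text
top ramekin 0.74 [0.4079 0.1599 0.0037]
top dough_hook 0.71 [0.5576 0.2609 0.0238]
top cutter 0.56 [0.5035 0.5802 0.0005]
top brush 0.9 [0.6345 0.0375 0.0063]
top scraper 0.63 [ 0.6372 -0.0359  0.003 ]
top pin 0.59 [ 0.5626 -0.3019  0.0412]
scene ramekin 0.61 [ 0.4034  0.1615 -0.005 ]
scene timer 0.84 [ 0.3938 -0.1639 -0.0032]
scene dough_hook 0.7 [0.555  0.2604 0.0264]
scene cutter 0.88 [0.5469 0.3285 0.0058]
scene cutter 0.88 [ 0.5074  0.5772 -0.0029]
scene brush 0.69 [0.6375 0.0349 0.0004]
scene scraper 0.7 [ 0.638  -0.037   0.0006]
scene pin 0.82 [ 0.5682 -0.3089  0.0393]
38.4667
```

```bash
python3 -c "
from cell import manip
print(manip.close_job())"
```

```text
the job is handed in; nothing more can be done
None
```

The job is handed in at about 38 s: hook and upright cutter are in the steel tray, brush and scraper lie flat in the green tray, the pin rests centred in the cradle to within about 1 mm, and the ramekin, timer and orange cutter measured where they started, though no verdict came back.

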